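# Load and start the paste mixer

### The arm

A 6-joint arm with a two-finger parallel gripper is mounted at the origin on a cart in front of the work surface, level with it; the furniture and walls round the work are solid. World frame = base frame: x ahead of the robot, y to its left, z up, the work surface at z = 0. Lengths are in m, angles in degrees, forces in N, time in s.
With the tool pointing down it reaches from about 0.25 to 0.725 m from the base axis. Payload 9.7 kg.
Tool frame: the origin (TCP) lies midway between the tips of the shut fingers; the grasp point (between the pads) lies 19 mm behind it; x points along the fingers, z is the direction in which the jaws open and shut, and the axes are right-handed (so a half turn about x gives the same grasp; the last joint's range is limited). The gripper opens to 85 mm and grips with 20 to 120 N. Pads are 22 mm wide; open, the fingers measure 114 mm over their backs; the gripper's body (76 mm by 85 mm) begins 54 mm behind the grasp point. The pads swing forward as they close: fully open they stand 13 mm farther back than shut.
Start: joints at [-63.14, 4.979, 10.078, 95.1, 0, 90], TCP at [0.248, -0.491, 0.231] pointing down, gripper open.
Joint ranges: [-179.16, 179.16], [-48.56, 103.87], [-65.8, 70.77], [-126.05, 130.52], [-82.76, 87.17], [-180, 180]. Speed limits (degrees/s): [127.2, 127.2, 147.25, 180, 180, 180].

### API

Orientations are given as a 3x3 rotation matrix whose columns are the frame's x, y, z axes.
In Python, from plant import bot, vision gives the robot as it stands.
- The arm moves only by the tool drive_tool, never from a script. Its argument "series" is a list of rows, each an object of numbers: "rx", "ry", "rz": the turn, a rotation vector about the tool's x, y, z in degrees; "tx", "ty", "tz": the shift along the tool's x, y, z in mm; "fingers": the gripper command: -1 is fully open, 1 is shut, values between are in proportion. A call has 1 to 5 rows; each row is the pose to reach, as a shift and turn from the pose commanded when the call began, along the tool's axes at that moment; what a row does not reach only later rows make up. A row lasts 1/8 s, in which the tool goes at most 62.5 mm and 10.7 degrees, less where a joint would pass 70% of its speed; a pose out of reach is approached as far as the arm can. A call with a gripper value outside its range is refused whole. The fingers move at their own pace and stop on an object; "grip_force" is the grip in N (left out, the last holds). Time passes only in rows, so rows that repeat a pose let the fingers close. It gives the time, the measured TCP pose, the force and the opening at its end, in the units of the state.
- bot.observe(): the state, without advancing time (a new reading comes with each control period).
- vision.camera(name): name is "scene" or "top" or "wrist"; returns (picture, depth): 420x560x3 uint8, blue, green, red; 420x560 float32, m along the optical axis (not along the pixel's ray), 0 where there is no reading.
- vision.camera_model(name): a dict with "fx", "fy", "cx", "cy" (pixels), "extrinsics" (4x4, takes a point from camera to world coordinates). Camera axes: x right, y down, z forward; pixel columns grow to the right and rows downward; lengths in m; the calibration is good to about 2 mm. A picture is of the moment at which its call begins: read the wrist's pose just before it. camera_model takes no time and is no camera call; for the wrist camera it gives the pose at the moment of the call.
- bot.job_done(): hands the job in, once; it reports no verdict.
The state is a dict: "time_s": time; "qpos": joint angles; "joint_vel": joint speeds; "tau": joint torques, N m; "eef_pos": TCP position; "ee_rot": TCP orientation; "force": force on the tool from outside, world axes, zero at the start; "wrist_torque": the same for the moment, N m; "grip_width": opening from 0.0 (shut) to 1.0 (fully open).
Only numpy, scipy, OpenCV 4.12 (cv2) and the standard library are available. Lean on these libraries where they do the work, as an engineer would, in place of code of your own. Each camera call takes 0.05 s, during which the arm holds its last target.

### The job

Load the bench paste mixer and set it running: stand the grey adapter cup in the mixer's holder with the small capped jar nested inside the adapter, and swing the clear hood fully shut. Only then push the spring-loaded selector knob in and turn it clockwise past its safety stop to the run mark, so that it springs back up there when you let go. Leave the loose tools and other things on the bench where they lie.

Things in the scene. Friction and masses are not known exactly. Their poses are not given: they have to be found in the camera images.
- mixer: White bench mixer standing fixed on the bench: housing 165 deep (its x) x 270 wide (its y), flat deck 75 above the bench. Right half (y -0.135 to 0.011 of its frame): round well 116 wide with the holder. Left half: control deck with the selector. Origin: centre of the underside; x points to its rear, z up.
- holder (a point): Middle of the inner floor of the fixed aluminium holder cup in the mixer's well, 32.5 above the bench. Holder: bore 64, flared to 70 at the mouth, wall 3, rim 32 above this point (10 below the deck). The adapter stands in it, the jar in the adapter. Axes as the mixer's.
- hood_body (a joint): Hood angle: 0 = shut on the deck, about 1.75 to 1.95 = open, leaning back behind the well (limit 2.0). A stiff friction hinge (0.16 N m): it stays where it is left, so it must be pushed all the way down.
- hood_hinge (a point): Middle of the hood's hinge line, 77 above the bench at the mixer's rear edge; the hinge runs along the mixer's y. This point turns with the hood: its -x runs from the hinge to the lip, its z is the hood's outward (top) face. The hood is a clear box 140 long from hinge to front wall, 138 wide, 50 high when shut.
- hood_lip (a point): Middle of the outer face of the hood's grey finger lip, 158 from the hinge: a tab 60 wide, 8 thick, standing 31 out from the front wall beside the hood's open edge (outer face 10 from that edge). Hood open: the tab stands straight up at the top and this face looks to the rear; shut: this face looks up, 12 above the deck. Same axes as hood_hinge.
- selector (a joint): Turn of the selector, clockwise from above: about 0 = off (dot mark). Knob up, a steel key in the collar stops it at about 0.25; pushed in by 5 mm or more it passes. From 1.05 to its end at 1.40 (run mark, a short bar, at 1.25) it springs up again and is locked. Light friction (0.03 N m).
- selector_push (a joint): How far the selector is pushed in along its axis (straight down): 0 = up, 0.0075 = bottom. Spring: about 3.5 N to start, 8 N at the bottom.
- selector_skirt (a point): Centre of the top face of the selector's round black skirt (57 across), on its turning axis, 101 above the bench when up. On the skirt stands the bar handle: 52 long, 12 thick, 24 tall, along this point's x (white pointer line to +x). Fingertips set astride the bar onto the skirt can push it in and turn it. Steel collar round it: 82 across, 16 above the deck. Turns with the knob.
- adapter: Plain grey open adapter cup, loose, 56 outside (foot tapered to 51), 60 tall, bore 46, floor 5 thick. Origin: centre of the underside, z up.
- jar: Small white jar with a grey screwed-on cap (one rigid piece), loose, 37 across (foot tapered to 31), 80 tall. Origin: centre of the underside, z up.
- side_cutters: Bystander: side cutters with red grips, 118 long.
- black_tape: Bystander: small roll of black tape, 53 across.
- block_steel: Bystander: steel parallel block 20x45x20.
- marker: Bystander: red and white marker pen, 135 long.
There are look-alikes about, which are no part of the job. What is shaped like the adapter but blue or red is not meant.

How it is judged (in metres and radians):
On the way, in this order (a step that is already met when the one before it is completed fails the run):
1. the adapter cup stands in the holder with the jar down inside it (horizontal distance between adapter and holder below 0.006 m and z of adapter in the frame of holder below 0.005 m and angle between adapter's own z axis and vertical below 0.1 rad and horizontal distance between jar and adapter below 0.006 m and z of jar in the frame of adapter below 0.01 m and angle between jar's own z axis and vertical below 0.12 rad), for 0.2 s.
2. the hood is fully shut (value of joint hood_body below 0.05 rad), for 0.2 s.
3. the selector, pushed in, is past its safety stop (value of joint selector above 0.45 rad and value of joint selector_push above 0.004 m).
4. the selector has sprung up at run (value of joint selector above 1.03 rad and value of joint selector_push below 0.0015 m), for 0.2 s.
At the end, for the whole second after the job is handed in: Adapter upright on the holder's floor (6 mm off-centre, 5 mm high at most), jar upright on the adapter's floor (6 mm), hood shut (under 0.05 rad), selector sprung up (under 1.5 mm in) in the run notch (over 1.03 rad), all at rest (all of step 1 and all of step 4 and value of joint hood_body below 0.05 rad and velocity of joint selector below 0.05 rad/s and linear speed of jar below 0.02 m/s); the robot touches nothing.
It fails at once if the selector is turned past its stop while the hood is not shut (value of joint selector above 0.45 rad and value of joint hood_body above 0.12 rad).
It fails at once if a bystander is pushed more than 30 mm away (distance of any of side_cutters, black_tape, block_steel, marker from where it was at the start of the episode above 0.03 m).
It also fails if it takes over 72 s, if anything falls off the work surface, if the arm or the gripper's body presses on something with over 40 N, if the wrist force passes 120 N, or if a joint passes its speed limit or range.

## Working session

There is one attempt and no reset: what is moved stays moved. The work goes in short steps, Python scripts to look and compute and a tool call to move; the robot and the scene stay as the last step left them, time stands still between calls to the robot, and variables do not carry over. Pictures are saved under pics/ and viewed, and the job is handed in when it is done.

Besides the shell and the picture viewer there is one more tool, called after "Request:" by a JSON object that holds its "method" and its "body". drive_tool: Moves the arm, as the interface text tells. Its arguments: {"type":"object","properties":{"series":{"type":"array","items":{"type":"object","properties":{"rx":{"type":"number"},"ry":{"type":"number"},"rz":{"type":"number"},"tx":{"type":"number"},"ty":{"type":"number"},"tz":{"type":"number"},"fingers":{"type":"number"}}}},"grip_force":{"type":"number"}},"required":["series"]}

```bash
ls; mkdir -p pics
python3 - <<'E'
from plant import bot, vision
import cv2,numpy as np
s=bot.observe(); print(s)
for n in ("scene","top","wrist"):
    p,d=vision.camera(n); cv2.imwrite(f"pics/{n}0.png",p); np.save(f"pics/{n}0.npy",d)
    m=vision.camera_model(n); print(n,m)
E
```

```text
pics
{'time_s': 0.0, 'qpos': array([-6.31393574e+01,  5.01166930e+00,  1.00344673e+01,  9.50992565e+01,
       -1.46747800e-03,  8.99991602e+01]), 'joint_vel': array([ 0.03969283, -0.06606359, -0.06933212, -0.0741341 , -0.04454764,
        0.00184029]), 'tau': array([ 6.72602109e-04, -5.20387352e+01,  4.64806867e+01,  1.62202085e-02,
        1.42040517e-05, -1.27273978e-06]), 'eef_pos': array([ 0.24839331, -0.49046081,  0.23057772]), 'ee_rot': array([[-6.25783958e-04,  8.92101465e-01,  4.51834687e-01],
       [ 1.17890364e-03,  4.51835119e-01, -8.92100687e-01],
       [-9.99999109e-01, -2.55927398e-05, -1.33445284e-03]]), 'force': array([ 1.21140784,  0.03547068, -0.01280908]), 'wrist_torque': array([-0.01674708, -0.03433059,  0.01145399]), 'grip_width': 1.0018192368229415}
scene {'fx': 400.6892700878222, 'fy': 400.6892700878222, 'cx': 273.7445877463071, 'cy': 214.6253673463069, 'extrinsics': array([[-0.65863152, -0.56549965,  0.49640172,  0.09518576],
       [-0.75238014,  0.48498048, -0.44577803,  0.4924631 ],
       [ 0.01134217, -0.66708626, -0.74489414,  0.73673597],
       [ 0.
[... 275 characters left out ...]
01,  5.77401149e-04,  1.57739604e-02,
         1.07203450e-01],
       [-1.57822807e-02, -5.34204070e-02, -9.98447385e-01,
         1.36688153e+00],
       [ 0.00000000e+00,  0.00000000e+00,  0.00000000e+00,
         1.00000000e+00]])}
wrist {'fx': 332.1733493535838, 'fy': 332.1733493535838, 'cx': 281.09625679849364, 'cy': 209.84269283871123, 'extrinsics': array([[ 4.52374737e-01, -8.60930107e-01, -2.32715382e-01,
         3.08523964e-01],
       [-8.91827711e-01, -4.36894054e-01, -1.17332516e-01,
        -4.59856590e-01],
       [-6.56871551e-04,  2.60620293e-01, -9.65441159e-01,
         3.73458305e-01],
       [ 0.00000000e+00,  0.00000000e+00,  0.00000000e+00,
         1.00000000e+00]])}
```

View pics/scene0.png

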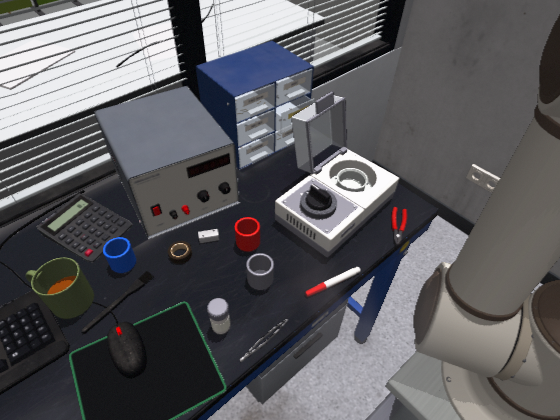

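View pics/top0.png

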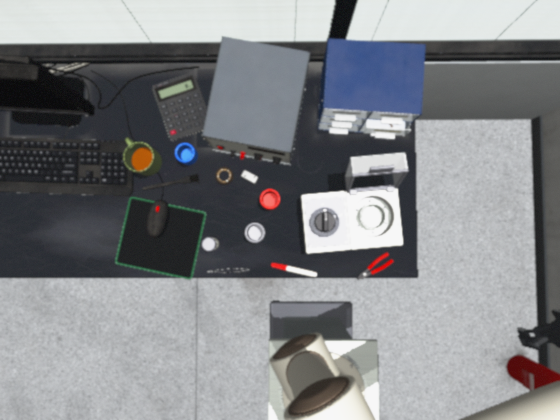

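View pics/wrist0.png

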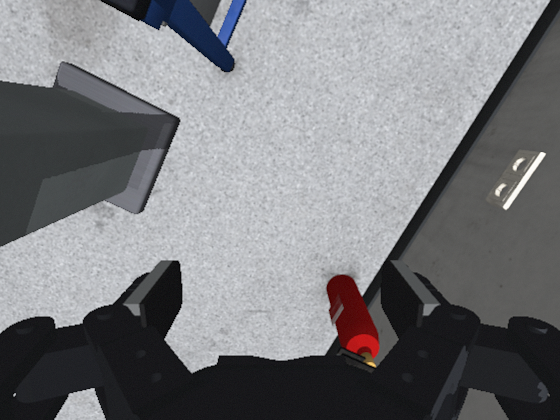

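The scene picture shows three cups: grey (260,271), red (247,234) and blue (119,254). The grey one is the adapter, because the blue and red ones are ruled out. The white jar with the grey cap is at (219,316). The mixer is at (335,195), with its hood open at (320,135) and its selector at (318,198).

Run:
```python
import cv2
s=cv2.imread("pics/scene0.png"); t=cv2.imread("pics/top0.png")
cv2.imwrite("pics/c1.png",cv2.resize(s[80:345,190:410],None,fx=2.26,fy=2.26,interpolation=2)[:600])
cv2.imwrite("pics/c2.png",cv2.resize(t[140:290,190:420],None,fx=3.4,fy=3.4,interpolation=2))
```

```text
(no output)
```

View pics/c1.png

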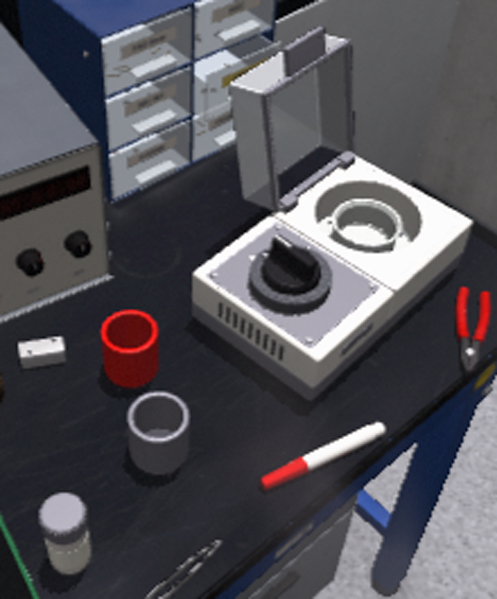

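View pics/c2.png

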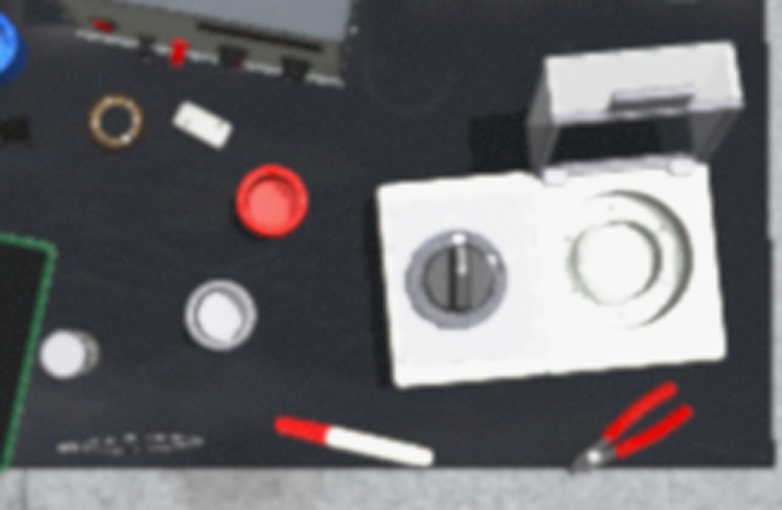

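```bash
cat > h.py <<'E'
import numpy as np,cv2
from scipy.optimize import least_squares
def cloud(d,m):
    v,u=np.mgrid[:d.shape[0],:d.shape[1]]
    P=np.stack([(u-m['cx'])/m['fx']*d,(v-m['cy'])/m['fy']*d,d],-1)
    E=m['extrinsics']; W=P@E[:3,:3].T+E[:3,3]; W[d==0]=np.nan
    return W
def plane(uv,m,z):
    E=m['extrinsics']; r=E[:3,:3]@np.array([(uv[0]-m['cx'])/m['fx'],(uv[1]-m['cy'])/m['fy'],1]); o=E[:3,3]
    return o+r*(z-o[2])/r[2]
def proj(p,m):
    E=m['extrinsics']; c=E[:3,:3].T@(np.asarray(p)-E[:3,3]); return np.array([c[0]/c[2]*m['fx']+m['cx'],c[1]/c[2]*m['fy']+m['cy']])
E
python3 - <<'E'
from h import *
from plant import vision
for n in("top","scene"):
    m=vision.camera_model(n);d=np.load(f"pics/{n}0.npy");W=cloud(d,m)
    # deck
    k=np.abs(W[...,2]-.075)<.003
    k&=(W[...,1]<0.07)&(W[...,1]>-.3)&(W[...,0]<.6)
    pts=W[k][:,:2].astype(np.float32)
    print(n,k.sum(),cv2.minAreaRect(pts), W[k][:,2].mean())
    table=(np.abs(W[...,2])<.01)&(W[...,1]<0.3)&(W[...,1]>-.2)&(W[...,0]<.5); print('table z',np.nanmedian(W[table][:,2]))
    for nm,lo,hi,box in(("adapter",.055,.065,0),("jar",.075,.085,0)):
        k=(W[...,2]>lo)&(W[...,2]<hi)&(W[...,1]>.08)&(W[...,1]<.4)&(W[...,0]<.48)
        nn,l,st,c=cv2.connectedComponentsWithStats(k.astype(np.uint8))
        for i in range(1,nn):
            if st[i,4]>15:
                p=W[l==i]; print(n,nm,st[i],c[i],cv2.minEnclosingCircle(p[:,:2].astype(np.float32)),p.mean(0))
E
```

```text
top 2617 ((0.5036473870277405, -0.07893785834312439), (0.16803888976573944, 0.26973292231559753), 5.179587364196777) 0.07499327031562882
table z -0.00021642119332354604
top adapter [245 228   5  12  21] [246.61904762 233.23809524] ((0.4617360830307007, 0.21606197953224182), 0.01600371114909649) [0.46244598 0.21711288 0.0589364 ]
top adapter [250 228  15  14  44] [259.40909091 236.72727273] ((0.45890218019485474, 0.18773622810840607), 0.02528793178498745) [0.45257235 0.18076613 0.05909249]
top jar [203 237  13  14 128] [208.8125 243.5   ] ((0.43329277634620667, 0.32099848985671997), 0.018785415217280388) [0.43364958 0.32106105 0.07893901]
scene 3405 ((0.2675479054450989, -0.07308748364448547), (0.28224122524261475, 0.6659462451934814), 89.5428695678711) 0.07474693263713252
table z -0.0004319362546503225
scene adapter [246 254  27  23 144] [261.61111111 267.33333333] ((0.46392691135406494, 0.19837263226509094), 0.028047412633895874) [0.45503679 0.19987318 0.05871038]
scene adapter [209 313  19   9  38] [218.81578947 318.21052632] ((0.42533397674560547, 0.3298036754131317), 0.016711192205548286) [0.41916758 0.33264693 0.06088213]
scene jar [207 298  21  20 302] [217.01324503 306.80794702] ((0.43179240822792053, 0.3259023427963257), 0.01928475685417652) [0.43093689 0.32609699 0.07933185]
```

Run:
```python
from h import *
from plant import vision
mt=vision.camera_model("top");ms=vision.camera_model("scene")
for n,m in(("top",mt),("scene",ms)):
    d=np.load(f"pics/{n}0.npy");W=cloud(d,m)
    k=(W[...,1]<.05)&(W[...,1]>-.25)&(W[...,0]>.58)&(W[...,2]>.02)&(W[...,2]<.6)
    p=W[k]
    for y0 in np.arange(-.25,.05,.05):
        q=p[(p[:,1]>=y0)&(p[:,1]<y0+.05)]
        for z0 in np.arange(0,.4,.04):
            r=q[(q[:,2]>=z0)&(q[:,2]<z0+.04)]
            if len(r)>3: print(n,"y%.2f z%.2f n%d x %.3f..%.3f"%(y0,z0,len(r),r[:,0].min(),r[:,0].max()))
# rough points from crop c2 (scale 3.4, off 190,140)
f=lambda u,v:(190+(u+.5)/3.4-.5,140+(v+.5)/3.4-.5)
for nm,u,v,z in(("adapter rim",220,315,.06),("jar top",66,354,.08),("skirt",456,279,.101),("holder rim",615,260,.0645),("well",625,258,.075),("FL",397,385,.075),("FR",724,357,.075),("RL",379,184,.075),("RR",706,166,.075),("marker a",276,424,.005),("marker b",432,458,.005),("cut a",580,465,.005),("cut b",690,410,.005)):
    print(nm,plane(f(u,v),mt,z).round(4))
g=lambda u,v:(190+(u+.5)/2.26-.5,80+(v+.5)/2.26-.5)
for nm,u,v,z in(("adapter rim",159,420,.06),("jar top",63,507,.08),("holder rim",365,223,.0645),("skirt",289,277,.101)):
    print(nm,plane(g(u,v),ms,z).round(4))
```

```text
top y-0.25 z0.00 n31 x 1.044..1.060
top y-0.25 z0.04 n145 x 0.580..1.058
top y-0.25 z0.08 n245 x 0.588..1.060
top y-0.25 z0.12 n150 x 0.599..1.059
top y-0.25 z0.16 n226 x 0.608..1.060
top y-0.25 z0.20 n1230 x 0.616..1.061
top y-0.20 z0.00 n36 x 0.751..1.061
top y-0.20 z0.04 n205 x 0.580..1.058
top y-0.20 z0.08 n429 x 0.582..1.061
top y-0.20 z0.12 n188 x 0.599..1.060
top y-0.20 z0.16 n355 x 0.608..1.059
top y-0.20 z0.20 n1904 x 0.614..1.060
top y-0.20 z0.24 n11 x 0.623..0.628
top y-0.15 z0.00 n42 x 0.751..1.059
top y-0.15 z0.04 n210 x 0.580..1.058
top y-0.15 z0.08 n304 x 0.580..1.060
top y-0.15 z0.12 n170 x 0.742..1.056
top y-0.15 z0.16 n286 x 0.645..1.060
top y-0.15 z0.20 n1885 x 0.610..1.060
top y-0.15 z0.24 n61 x 0.618..1.043
top y-0.10 z0.00 n74 x 0.756..1.057
top y-0.10 z0.04 n98 x 0.581..1.058
top y-0.10 z0.08 n218 x 0.580..1.058
top y-0.10 z0.12 n132 x 0.586..1.059
top y-0.10 z0.16 n289 x 0.596..1.060
top y-0.10 z0.20 n1842 x 0.604..1.061
top y-0.10 z0.24 n25 x 0.989..0.998
top y-0.10 z0.28 n25 x 0.987..0.999
top y-0.10 z0.32 n16 x 0.988..0.998
top y-0.05 z0.00 n85 x 0.759..1.0
[... 2361 characters left out ...]
8 x 0.772..1.068
scene y-0.00 z0.24 n30 x 1.042..1.065
scene y-0.00 z0.28 n53 x 1.046..1.067
scene y-0.00 z0.32 n61 x 1.045..1.066
scene y-0.00 z0.36 n4 x 1.046..1.052
adapter rim [0.4651 0.1951 0.06  ]
jar top [0.4329 0.3202 0.08  ]
skirt [0.4938 0.0019 0.101 ]
holder rim [ 0.5107 -0.1328  0.0645]
well [ 0.5118 -0.1391  0.075 ]
FL [0.4076 0.0485 0.075 ]
FR [ 0.4307 -0.219   0.075 ]
RL [0.5731 0.0629 0.075 ]
RR [ 0.5877 -0.2064  0.075 ]
marker a [0.3714 0.15   0.005 ]
marker b [0.3424 0.0154 0.005 ]
cut a [ 0.3366 -0.1119  0.005 ]
cut b [ 0.3839 -0.2068  0.005 ]
adapter rim [0.4596 0.2002 0.06  ]
jar top [0.4344 0.3222 0.08  ]
holder rim [ 0.5091 -0.1332  0.0645]
skirt [0.4835 0.015  0.101 ]
```

```bash
cat >> h.py <<'E'
from scipy.spatial.transform import Rotation as R
def delta(s,pos,Rt=None,yaw=None):
    "tool-axes shift mm + rotvec deg from the state s to world pos / orientation (yaw: tool z azimuth, tool down)"
    R0=s['ee_rot']
    if yaw is not None:
        a=np.radians(yaw); z=np.array([np.cos(a),np.sin(a),0]); x=np.array([0,0,-1.]); Rt=np.stack([x,np.cross(z,x),z],1)
    if Rt is None: Rt=R0
    t=R0.T@(np.asarray(pos)-s['eef_pos'])*1000
    r=R.from_matrix(R0.T@Rt).as_rotvec(degrees=True)
    print("t",t.round(1),"r",r.round(1)); return t,r
def snap(name,tag):
    from plant import vision
    m=vision.camera_model(name); p,d=vision.camera(name); cv2.imwrite(f"pics/{tag}.png",p); np.save(f"pics/{tag}.npy",d); np.save(f"pics/{tag}_m.npy",m,allow_pickle=True); return p,d,m
def load(tag): return cv2.imread(f"pics/{tag}.png"),np.load(f"pics/{tag}.npy"),np.load(f"pics/{tag}_m.npy",allow_pickle=True).item()
E
python3 - <<'E'
from h import *
from plant import bot
delta(bot.observe(),[.42,-.10,.33],yaw=0)
E
```

```text
t [ -99.   329.5 -270.9] r [-63.1  -0.   -0. ]
```

Request:
{"method": "drive_tool", "body": {"series": [{"tx":-40,"ty":30,"tz":-30,"rx":-10},{"tx":-80,"ty":80,"tz":-65,"rx":-20},{"tx":-99,"ty":130,"tz":-105,"rx":-30},{"tx":-99,"ty":180,"tz":-148,"rx":-40},{"tx":-99,"ty":230,"tz":-190,"rx":-50}]}}

```text
$.series[0]: bad value
```

Run:
```python
from h import *
from plant import bot
s=bot.observe();print(s['eef_pos'],s['time_s'],s['qpos'].round(1))
delta(s,[.42,-.10,.33],yaw=0)
```

```text
[ 0.24843373 -0.49051054  0.2307713 ] 0.15 [-63.1   5.   10.   95.1  -0.   90. ]
t [ -99.   329.5 -270.9] r [-63.1  -0.   -0. ]
```

Request:
{"method": "drive_tool", "body": {"series": [{"tx":-40,"ty":30,"tz":-30,"rx":-10,"ry":0,"rz":0,"fingers":-1},{"tx":-80,"ty":80,"tz":-65,"rx":-20,"ry":0,"rz":0,"fingers":-1},{"tx":-99,"ty":130,"tz":-105,"rx":-30,"ry":0,"rz":0,"fingers":-1},{"tx":-99,"ty":180,"tz":-148,"rx":-40,"ry":0,"rz":0,"fingers":-1},{"tx":-99,"ty":230,"tz":-190,"rx":-50,"ry":0,"rz":0,"fingers":-1}], "grip_force": 40}}

```text
time_s: 0.78
eef_pos: [0.3605, -0.2339, 0.3303]
ee_rot: [[0.001, 0.222, 0.975], [-0.0, 0.975, -0.222], [-1.0, -0.0, 0.001]]
force: [1.6, -0.9, 0.1]
grip_width: 1.002
```

Run:
```python
from h import *
from plant import bot
s=bot.observe();print(s['eef_pos'],s['time_s'],s['qpos'].round(1))
delta(s,[.42,-.10,.33],yaw=0)
```

```text
[ 0.36048099 -0.2339031   0.33031062] 0.775 [-33.   -7.8   8.8 106.6   0.   69.9]
t [  0.3 143.8  28.3] r [-12.8   0.    0. ]
```

Tracking is tight. I'll continue to the view pose over the mixer.

Request:
{"method": "drive_tool", "body": {"series": [{"tx":0,"ty":50,"tz":10,"rx":-8,"ry":0,"rz":0,"fingers":-1},{"tx":0,"ty":100,"tz":20,"rx":-13,"ry":0,"rz":0,"fingers":-1},{"tx":0,"ty":144,"tz":28,"rx":-13,"ry":0,"rz":0,"fingers":-1},{"tx":0,"ty":144,"tz":28,"rx":-13,"ry":0,"rz":0,"fingers":-1}]}}

```text
time_s: 1.27
eef_pos: [0.4207, -0.0995, 0.3297]
ee_rot: [[-0.001, -0.002, 1.0], [0.0, 1.0, 0.002], [-1.0, 0.0, -0.001]]
force: [-0.8, -0.2, -0.2]
grip_width: 0.998
```

Run:
```python
from h import *
from plant import bot
s=bot.observe();print(s['eef_pos'],s['time_s'],s['qpos'].round(1))
p,d,m=snap("wrist","w1"); print(m['extrinsics'].round(3))
```

```text
[ 0.42072519 -0.09947213  0.32966989] 1.275 [-13.3  -7.4   9.1 106.6   0.   76.6]
[[ 1.     0.002  0.001  0.422]
 [ 0.002 -0.965 -0.261 -0.033]
 [ 0.     0.261 -0.965  0.472]
 [ 0.     0.     0.     1.   ]]
```

View pics/w1.png

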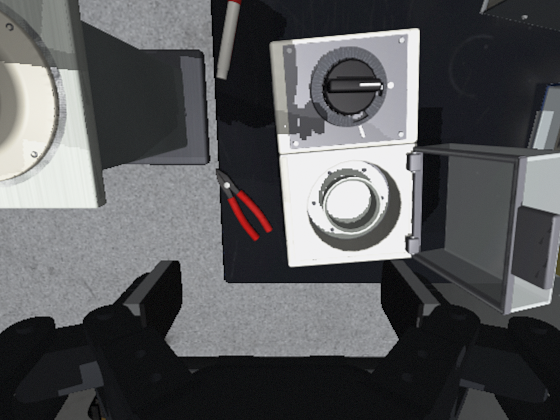

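The mixer is seen from above. The selector is at (349,86) with its pointer to the right (+x, off). The holder bore is at (349,202), the hood hinge is along column 412, and the lip is at (535,245).

Run:
```python
import cv2
s=cv2.imread("pics/w1.png")
a=cv2.resize(s[20:150,260:430],None,fx=4.5,fy=4.5,interpolation=2);cv2.imwrite("pics/c3.png",a)
a=cv2.resize(s[145:275,270:440],None,fx=4.5,fy=4.5,interpolation=2);cv2.imwrite("pics/c4.png",a)
```

```text
(no output)
```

View pics/c3.png

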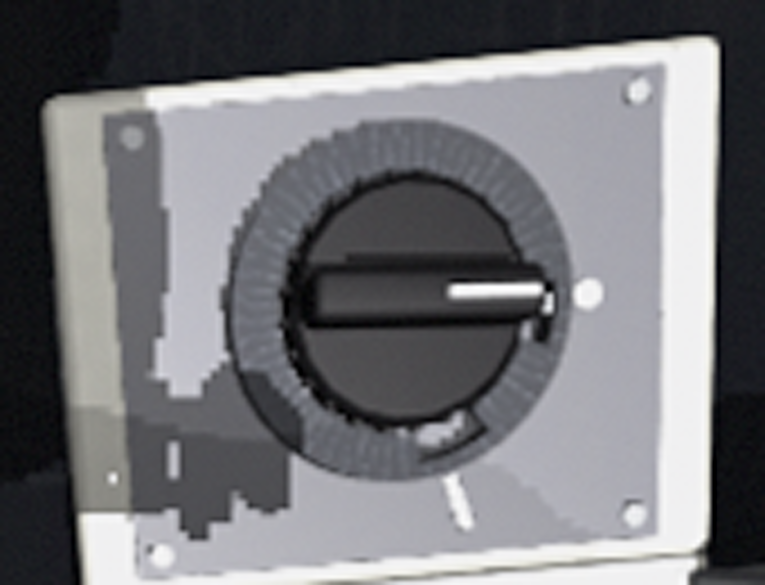

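View pics/c4.png

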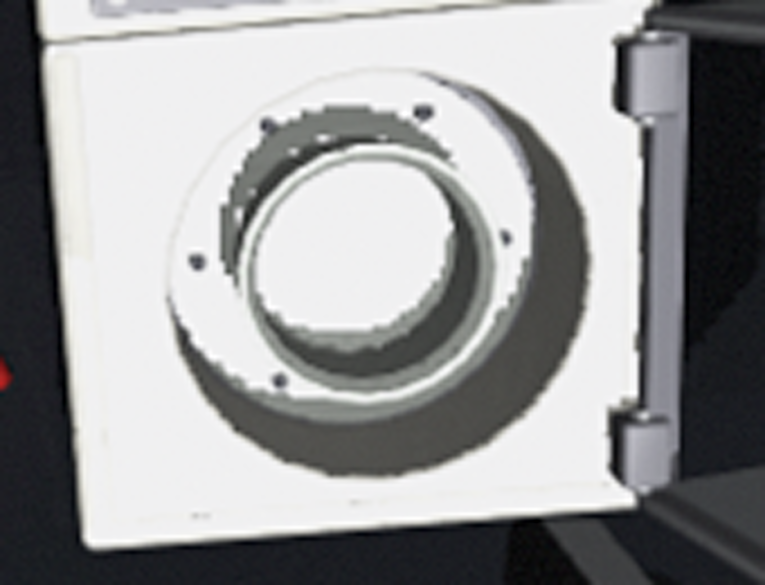

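Run:
```python
from h import *
_,d,m=load("w1")
f=lambda u,v:(260+(u+.5)/4.5-.5,20+(v+.5)/4.5-.5)
g=lambda u,v:(270+(u+.5)/4.5-.5,145+(v+.5)/4.5-.5)
P=lambda q,z:plane(q,m,z)
for nm,a in(("skirt",(300,527,175,418,.101,f)),("collar",(230,573,118,480,.091,f)),("holder",(240,495,143,393,.0645,g)),("well",(167,591,68,477,.075,g))):
    l,r,t,b,z,F=a; cx,cy=(l+r)/2,(t+b)/2
    L,Rr,T,B=P(F(l,cy),z),P(F(r,cy),z),P(F(cx,t),z),P(F(cx,b),z)
    print(nm,((L+Rr)/2)[0].round(4),((T+B)/2)[1].round(4),"dia",(Rr-L)[0].round(4),(T-B)[1].round(4))
for nm,q,z in(("barL",f(308,298),.125),("barR",f(550,287),.125),("dot",f(589,293),.075),("runmark in",f(450,480),.075),("runmark out",f(466,525),.075),("RLc",f(718,38),.075),("FLc",f(45,100),.075),("FRc",g(88,549),.075),("RRc",g(640,503),.075)):
    print(nm,P(q,z).round(4))
W=cloud(d,m)
k=(np.abs(W[...,2]-.075)<.004)&(W[...,0]<.6);pts=W[k][:,:2].astype(np.float32);print(cv2.minAreaRect(pts),W[k][:,2].mean())
# hood: lip
for u,v in((535,245),(525,220),(548,220),(520,270),(555,285)):print(u,v,W[v,u])
```

```text
skirt 0.4959 0.0022 dia 0.0531 0.0535
collar 0.4951 0.0019 dia 0.0824 0.0819
holder 0.5111 -0.136 dia 0.0718 0.0726
well 0.512 -0.1359 dia 0.1164 0.116
barL [4.681e-01 1.000e-04 1.250e-01]
barR [0.5208 0.0025 0.125 ]
dot [0.5449 0.0061 0.075 ]
runmark in [ 0.5131 -0.0393  0.075 ]
runmark out [ 0.518  -0.0506  0.075 ]
RLc [0.5708 0.0637 0.075 ]
FLc [0.4092 0.0498 0.075 ]
FRc [ 0.4329 -0.2164  0.075 ]
RRc [ 0.5908 -0.2017  0.075 ]
((0.5093698501586914, -0.07459598779678345), (0.1791997253894806, 0.26915156841278076), 5.006102085113525) 0.07538134287504063
535 245 [ 0.61783474 -0.12505411  0.23239232]
525 220 [ 0.61390282 -0.10796699  0.22238795]
548 220 [ 0.61839899 -0.10304806  0.23856542]
520 270 [ 0.61811803 -0.15079752  0.22238369]
555 285 [ 0.73786488 -0.21520031  0.12580554]
```

Run:
```python
from h import *
from plant import bot
delta(bot.observe(),[.455,.19,.25],yaw=0)
```

```text
t [ 79.8 290.7  34.9] r [ 0. -0.  0.]
```

Request:
{"method": "drive_tool", "body": {"series": [{"tx":10,"ty":55,"tz":7,"rx":0,"ry":0,"rz":0,"fingers":-1},{"tx":20,"ty":112,"tz":14,"rx":0,"ry":0,"rz":0,"fingers":-1},{"tx":40,"ty":170,"tz":21,"rx":0,"ry":0,"rz":0,"fingers":-1},{"tx":60,"ty":230,"tz":28,"rx":0,"ry":0,"rz":0,"fingers":-1},{"tx":80,"ty":285,"tz":35,"rx":0,"ry":0,"rz":0,"fingers":-1}]}}

```text
time_s: 1.95
eef_pos: [0.456, 0.1839, 0.2495]
ee_rot: [[0.001, 0.004, 1.0], [-0.0, 1.0, -0.004], [-1.0, -0.0, 0.001]]
force: [0.4, -1.7, -0.0]
grip_width: 1.001
```

Request:
{"method": "drive_tool", "body": {"series": [{"tx":0,"ty":5,"tz":0,"rx":0,"ry":0,"rz":0,"fingers":-1},{"tx":0,"ty":5,"tz":0,"rx":0,"ry":0,"rz":0,"fingers":-1}]}}

```text
time_s: 2.2
eef_pos: [0.4559, 0.1874, 0.2501]
ee_rot: [[-0.0, 0.003, 1.0], [-0.001, 1.0, -0.003], [-1.0, -0.001, -0.0]]
force: [0.3, -0.9, 0.3]
grip_width: 1.001
```

Run:
```python
from h import *
from plant import bot
s=bot.observe();print(s['eef_pos'],s['time_s'],s['qpos'].round(1))
p,d,m=snap("wrist","w2")
```

```text
[0.45587357 0.18737381 0.25012316] 2.2 [ 22.4  -2.4   4.7  97.1  -0.  112.5]
```

View pics/w2.png

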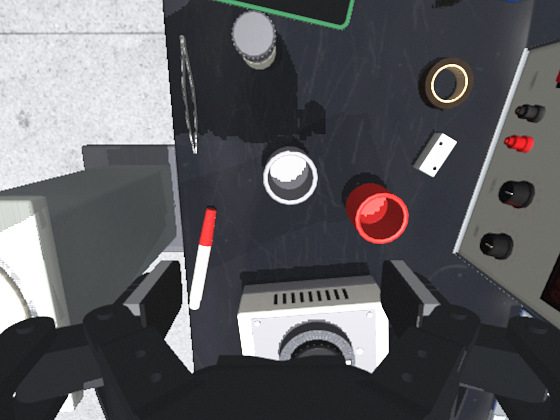

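The picture shows the adapter (grey) at (290,177), the red look-alike at (378,213) and the jar cap at (255,35). The grey cup is the one meant. I'll confirm it in an enlarged crop.

Run:
```python
import cv2
s=cv2.imread("pics/w2.png")
cv2.imwrite("pics/c5.png",cv2.resize(s[0:225,200:330],None,fx=2.6,fy=2.6,interpolation=2))
```

```text
(no output)
```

View pics/c5.png

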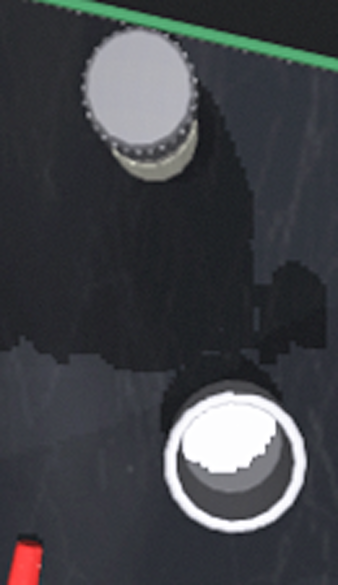

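Run:
```python
from h import *
from plant import bot
_,d,m=load("w2")
f=lambda u,v:(200+(u+.5)/2.6-.5,(v+.5)/2.6-.5)
for nm,(l,r,t,b,z) in(("adapter",(164,306,391,532,.06)),("jar",(83,197,26,150,.078))):
    cx,cy=(l+r)/2,(t+b)/2
    L,Rr,T,B=[plane(f(*q),m,z) for q in((l,cy),(r,cy),(cx,t),(cx,b))]
    print(nm,((L+Rr)/2)[0].round(4),((T+B)/2)[1].round(4),"dia",(Rr-L)[0].round(4),(T-B)[1].round(4))
s=bot.observe()
delta(s,[.4625,.1975,.032],yaw=0)
```

```text
adapter 0.4664 0.1977 dia 0.0552 0.0554
jar 0.4339 0.3256 dia 0.0376 0.0371
t [218.6  10.6   6.3] r [-0.2  0.   0. ]
```

Request:
{"method": "drive_tool", "body": {"series": [{"tx":60,"ty":9.5,"tz":9,"rx":0,"ry":0,"rz":0,"fingers":-1},{"tx":115,"ty":9.5,"tz":9,"rx":0,"ry":0,"rz":0,"fingers":-1},{"tx":170,"ty":9.5,"tz":9,"rx":0,"ry":0,"rz":0,"fingers":-1},{"tx":218,"ty":9.5,"tz":9,"rx":0,"ry":0,"rz":0,"fingers":-1},{"tx":218,"ty":9.5,"tz":9,"rx":0,"ry":0,"rz":0,"fingers":-1}]}}

```text
time_s: 2.88
eef_pos: [0.4631, 0.1953, 0.0298]
ee_rot: [[-0.005, 0.005, 1.0], [-0.002, 1.0, -0.005], [-1.0, -0.002, -0.005]]
force: [0.4, -0.5, 0.7]
grip_width: 1.003
```

Run:
```python
from h import *
from plant import bot
s=bot.observe();print(s['eef_pos'])
p,d,m=snap("wrist","w3")
```

```text
[0.46314104 0.19526463 0.02980541]
```

View pics/w3.png

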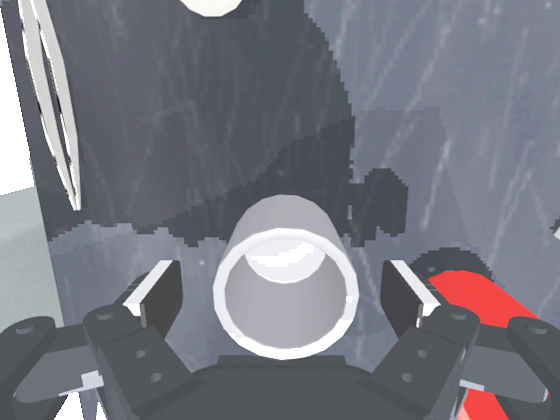

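The adapter sits between the pads, with its rim centred at (286,294). The red cup at (490,320) is just clear of the right finger.

Run:
```python
from h import *
_,d,m=load("w3")
for q in((214,294),(358,294),(286,229),(286,359)): print(plane(q,m,.06).round(4))
W=cloud(d,m)
for u,v in ((155,300),(170,275),(135,308),(405,300),(425,305)): print(W[v,u].round(4))
```

```text
[0.4392 0.1991 0.06  ]
[0.4935 0.1989 0.06  ]
[0.4664 0.2248 0.06  ]
[0.4664 0.1701 0.06  ]
[0.4219 0.2037 0.0722]
[0.4222 0.2054 0.0568]
[0.4195 0.2065 0.0816]
[0.5072 0.2024 0.0703]
[0.5095 0.2065 0.0801]
```

Request:
{"method": "drive_tool", "body": {"series": [{"tx":-2,"ty":2,"tz":3,"rx":0,"ry":0,"rz":0,"fingers":-1},{"tx":-2,"ty":2,"tz":3,"rx":0,"ry":0,"rz":0,"fingers":1},{"tx":-2,"ty":2,"tz":3,"rx":0,"ry":0,"rz":0,"fingers":1},{"tx":-2,"ty":2,"tz":3,"rx":0,"ry":0,"rz":0,"fingers":1},{"tx":-2,"ty":2,"tz":3,"rx":0,"ry":0,"rz":0,"fingers":1}], "grip_force": 40}}

```text
time_s: 3.55
eef_pos: [0.4686, 0.2, 0.036]
ee_rot: [[0.003, 0.002, 1.0], [0.001, 1.0, -0.002], [-1.0, 0.001, 0.003]]
force: [-1.9, -0.6, 9.0]
grip_width: 0.645
```

Request:
{"method": "drive_tool", "body": {"series": [{"tx":0,"ty":0,"tz":0,"rx":0,"ry":0,"rz":0,"fingers":1},{"tx":0,"ty":0,"tz":0,"rx":0,"ry":0,"rz":0,"fingers":1},{"tx":-40,"ty":0,"tz":0,"rx":0,"ry":0,"rz":0,"fingers":1},{"tx":-100,"ty":0,"tz":0,"rx":0,"ry":0,"rz":0,"fingers":1},{"tx":-160,"ty":0,"tz":0,"rx":0,"ry":0,"rz":0,"fingers":1}]}}

```text
time_s: 4.18
eef_pos: [0.4674, 0.1996, 0.1962]
ee_rot: [[0.0, 0.002, 1.0], [0.0, 1.0, -0.002], [-1.0, 0.0, 0.0]]
force: [0.6, -0.1, -0.7]
grip_width: 0.645
```

Run:
```python
from h import *
from plant import bot
s=bot.observe();print(s['eef_pos'],s['grip_width'],s['qpos'].round(1))
p,d,m=snap("wrist","w4")
delta(s,[.5115,-.136,.20],yaw=0)
```

```text
[0.46739873 0.19960184 0.19617561] 0.6447171791860302 [ 23.1  -1.4  -0.3  91.   -0.  113.2]
t [  -3.8 -335.5   44.8] r [-0.1  0.  -0. ]
```

View pics/w4.png

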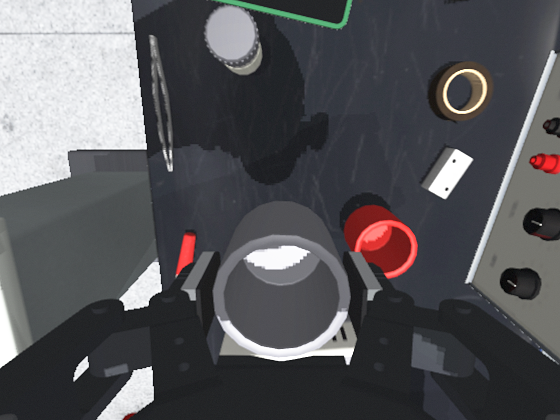

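The adapter is held upright between the pads, with its rim at (283,295). I'll measure its offset in the hand.

Run:
```python
from h import *
_,d,m=load("w4");W=cloud(d,m)
for u,v in ((283,238),(283,354),(260,350),(310,350)): print(W[v-3:v+4,u].round(4)[:, :].tolist()[::2])
for q in((214,297),(350,297),(282,236),(282,357)): print(plane(q,m,.196-.036+.06).round(4))
```

```text
[[0.4694, 0.2247, 0.2205], [0.4694, 0.2238, 0.2202], [0.4694, 0.2228, 0.2195], [0.4694, 0.2222, 0.2202]]
[[0.4694, 0.1735, 0.2205], [0.4694, 0.1731, 0.2212], [0.4694, 0.172, 0.221], [0.4704, 0.0531, 0.0756]]
[[0.4598, 0.1756, 0.2206], [0.4598, 0.1744, 0.2203], [0.4599, 0.174, 0.2211], [0.4598, 0.1724, 0.2202]]
[[0.4806, 0.1759, 0.2211], [0.4807, 0.1742, 0.2201], [0.4957, 0.0574, 0.0728], [0.4955, 0.0574, 0.0756]]
[0.4419 0.1984 0.22  ]
[0.4962 0.1983 0.22  ]
[0.469  0.2241 0.22  ]
[0.469  0.1702 0.22  ]
```

Request:
{"method": "drive_tool", "body": {"series": [{"tx":-14,"ty":-55,"tz":8,"rx":0,"ry":0,"rz":0,"fingers":1},{"tx":-14,"ty":-115,"tz":16,"rx":0,"ry":0,"rz":0,"fingers":1},{"tx":-14,"ty":-175,"tz":24,"rx":0,"ry":0,"rz":0,"fingers":1},{"tx":-14,"ty":-235,"tz":32,"rx":0,"ry":0,"rz":0,"fingers":1},{"tx":-14,"ty":-290,"tz":40,"rx":0,"ry":0,"rz":0,"fingers":1}]}}

```text
time_s: 4.85
eef_pos: [0.507, -0.0925, 0.2086]
ee_rot: [[0.001, 0.003, 1.0], [-0.0, 1.0, -0.003], [-1.0, -0.0, 0.001]]
force: [-0.2, 0.3, 0.0]
grip_width: 0.647
```

Request:
{"method": "drive_tool", "body": {"series": [{"tx":0,"ty":-40,"tz":2,"rx":0,"ry":0,"rz":0,"fingers":1},{"tx":0,"ty":-43,"tz":2,"rx":0,"ry":0,"rz":0,"fingers":1},{"tx":0,"ty":-43,"tz":2,"rx":0,"ry":0,"rz":0,"fingers":1}]}}

```text
time_s: 5.22
eef_pos: [0.5089, -0.1333, 0.2082]
ee_rot: [[0.0, 0.003, 1.0], [0.0, 1.0, -0.003], [-1.0, 0.0, 0.0]]
force: [-0.2, -0.0, -0.7]
grip_width: 0.644
```

Run:
```python
from h import *
from plant import bot
s=bot.observe();print(s['eef_pos'],s['grip_width'],s['qpos'].round(1))
p,d,m=snap("wrist","w5")
delta(s,[.5096,-.1338,.105],yaw=0)
```

```text
[ 0.50890502 -0.13334472  0.20819046] 0.6444274790509767 [-14.7   1.3   3.6  92.4   0.   75.5]
t [103.2  -0.5   0.7] r [-0.2  0.  -0. ]
```

View pics/w5.png

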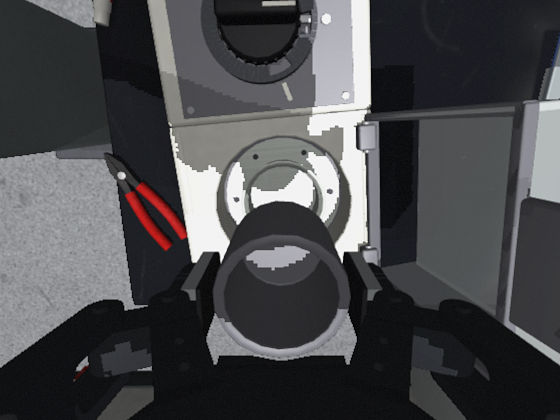

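The adapter hangs over the well. The holder's bore is at (283,185), on the same column as the adapter, so I'll lower it.

Request:
{"method": "drive_tool", "body": {"series": [{"tx":50,"ty":-0.5,"tz":0.7,"rx":0,"ry":0,"rz":0,"fingers":1},{"tx":90,"ty":-0.5,"tz":0.7,"rx":0,"ry":0,"rz":0,"fingers":1},{"tx":110,"ty":-0.5,"tz":0.7,"rx":0,"ry":0,"rz":0,"fingers":1},{"tx":125,"ty":-0.5,"tz":0.7,"rx":0,"ry":0,"rz":0,"fingers":1},{"tx":135,"ty":-0.5,"tz":0.7,"rx":0,"ry":0,"rz":0,"fingers":1}]}}

```text
time_s: 5.9
eef_pos: [0.5098, -0.1333, 0.0728]
ee_rot: [[0.0, 0.001, 1.0], [-0.0, 1.0, -0.001], [-1.0, -0.0, 0.0]]
force: [-0.3, 0.3, -0.9]
grip_width: 0.647
```

Request:
{"method": "drive_tool", "body": {"series": [{"tx":3,"ty":0,"tz":0,"rx":0,"ry":0,"rz":0,"fingers":1},{"tx":4,"ty":0,"tz":0,"rx":0,"ry":0,"rz":0,"fingers":1},{"tx":4,"ty":0,"tz":0,"rx":0,"ry":0,"rz":0,"fingers":1}]}}

```text
time_s: 6.28
eef_pos: [0.51, -0.1341, 0.0696]
ee_rot: [[0.001, 0.003, 1.0], [-0.0, 1.0, -0.003], [-1.0, -0.0, 0.001]]
force: [-0.7, -0.5, -0.1]
grip_width: 0.644
```

Request:
{"method": "drive_tool", "body": {"series": [{"tx":0,"ty":0,"tz":0,"rx":0,"ry":0,"rz":0,"fingers":-0.65},{"tx":0,"ty":0,"tz":0,"rx":0,"ry":0,"rz":0,"fingers":-0.65},{"tx":-15,"ty":0,"tz":0,"rx":0,"ry":0,"rz":0,"fingers":-0.65},{"tx":-65,"ty":0,"tz":0,"rx":0,"ry":0,"rz":0,"fingers":-0.65},{"tx":-125,"ty":0,"tz":0,"rx":0,"ry":0,"rz":0,"fingers":-0.65}]}}

```text
time_s: 6.9
eef_pos: [0.5091, -0.1338, 0.1958]
ee_rot: [[-0.001, 0.002, 1.0], [0.0, 1.0, -0.002], [-1.0, 0.0, -0.001]]
force: [1.9, -1.1, 1.5]
grip_width: 0.824
```

Run:
```python
from h import *
from plant import bot
s=bot.observe();print(s['eef_pos'],s['grip_width'],s['qpos'].round(1))
p,d,m=snap("wrist","w6")
```

```text
[ 0.50906112 -0.13379253  0.1958159 ] 0.8237092953804916 [-14.7   1.2   2.2  91.1   0.   75.4]
```

View pics/w6.png

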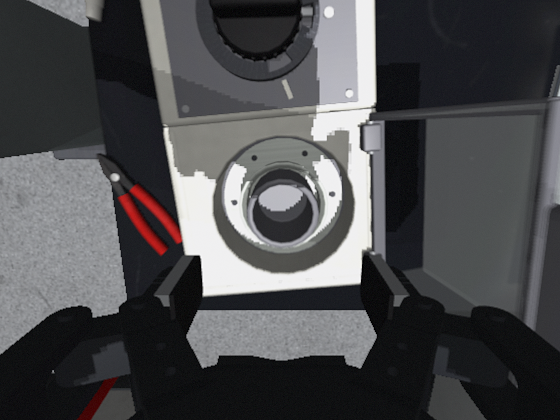

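Run:
```python
from h import *
p,d,m=load("w6");W=cloud(d,m)
cv2.imwrite("pics/c6.png",cv2.resize(p[120:285,200:370],None,fx=3.5,fy=3.5,interpolation=2))
k=(abs(W[...,2]-.0925)<.003)&(W[...,0]>.47)&(W[...,0]<.56)&(W[...,1]<-.09)&(W[...,1]>-.18)
q=W[k];print(k.sum(),cv2.minEnclosingCircle(q[:,:2].astype(np.float32)),q[:,2].mean())
print((proj([.5115,-.136,.0925],m)))
from plant import bot
delta(bot.observe(),[.43,.25,.25],yaw=0)
```

```text
1316 ((0.5117012858390808, -0.13597920536994934), 0.027970699593424797) 0.0921966124858194
[282.60458181 213.08863025]
t [-46.8 384.  -81.6] r [-0.1  0.6  0.1]
```

View pics/c6.png

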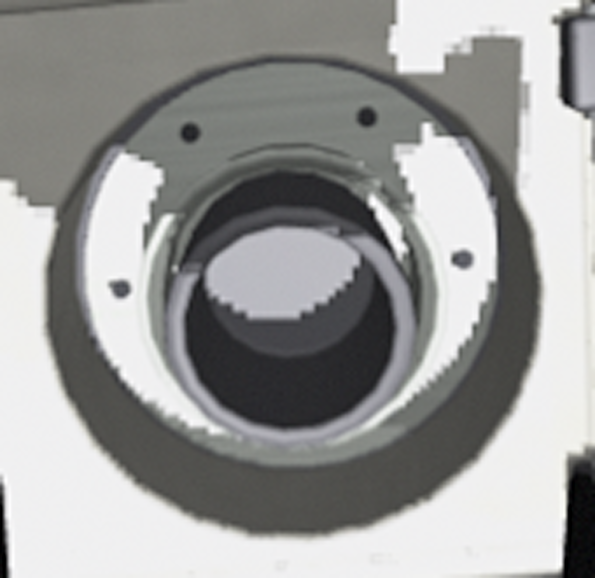

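Adapter seated: its rim centre measures (0.5117, -0.1360) at z 0.092. Now the jar.

Request:
{"method": "drive_tool", "body": {"series": [{"tx":0,"ty":55,"tz":-9,"rx":0,"ry":0,"rz":0,"fingers":-1},{"tx":0,"ty":114,"tz":-18,"rx":0,"ry":0,"rz":0,"fingers":-1},{"tx":0,"ty":174,"tz":-28,"rx":0,"ry":0,"rz":0,"fingers":-1},{"tx":0,"ty":234,"tz":-38,"rx":0,"ry":0,"rz":0,"fingers":-1},{"tx":0,"ty":294,"tz":-48,"rx":0,"ry":0,"rz":0,"fingers":-1}]}}

```text
time_s: 7.58
eef_pos: [0.4619, 0.162, 0.1954]
ee_rot: [[0.002, 0.003, 1.0], [0.001, 1.0, -0.003], [-1.0, 0.001, 0.002]]
force: [0.7, -0.1, 0.2]
grip_width: 0.998
```

Request:
{"method": "drive_tool", "body": {"series": [{"tx":0,"ty":60,"tz":-10,"rx":0,"ry":0,"rz":0,"fingers":-1},{"tx":8,"ty":120,"tz":-20,"rx":0,"ry":0,"rz":0,"fingers":-1},{"tx":16,"ty":160,"tz":-27,"rx":0,"ry":0,"rz":0,"fingers":-1},{"tx":16,"ty":162,"tz":-27,"rx":0,"ry":0,"rz":0,"fingers":-1},{"tx":16,"ty":162,"tz":-27,"rx":0,"ry":0,"rz":0,"fingers":-1}]}}

```text
time_s: 8.2
eef_pos: [0.4358, 0.3222, 0.1788]
ee_rot: [[0.001, 0.002, 1.0], [0.0, 1.0, -0.002], [-1.0, 0.0, 0.001]]
force: [0.9, -0.7, 0.8]
grip_width: 1.006
```

Run:
```python
from h import *
from plant import bot
s=bot.observe();print(s['eef_pos'],s['grip_width'],s['qpos'].round(1))
p,d,m=snap("wrist","w7")
W=cloud(d,m)
k=(abs(W[...,2]-.079)<.004)&(W[...,0]>.39)&(W[...,0]<.47)&(W[...,1]<.37)&(W[...,1]>.27)
q=W[k];print(k.sum(),cv2.minEnclosingCircle(q[:,:2].astype(np.float32)),q[:,2].mean())
```

```text
[0.43584119 0.32216819 0.1788365 ] 1.0061459022140926 [ 36.5   3.1   2.2  89.1  -0.  126.6]
1829 ((0.4338536858558655, 0.3255080282688141), 0.01919262297451496) 0.07978222336368744
```

View pics/w7.png

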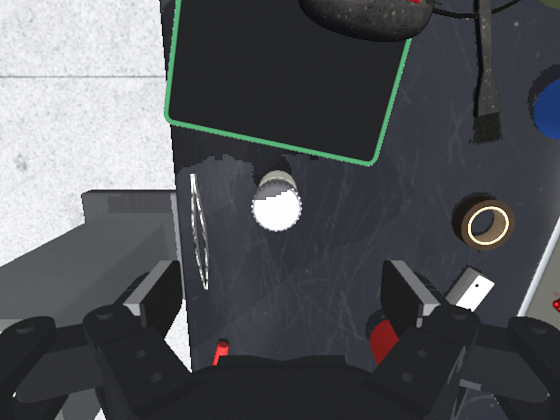

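The jar cap is at (277,205), and depth gives (0.434, 0.3255). I'll lower onto it and grip high on the cap.

Request:
{"method": "drive_tool", "body": {"series": [{"tx":50,"ty":3.3,"tz":-3,"rx":0,"ry":0,"rz":0,"fingers":-1},{"tx":100,"ty":3.3,"tz":-3,"rx":0,"ry":0,"rz":0,"fingers":-1},{"tx":121,"ty":3.3,"tz":-3,"rx":0,"ry":0,"rz":0,"fingers":-1},{"tx":121,"ty":3.3,"tz":-3,"rx":0,"ry":0,"rz":0,"fingers":-1},{"tx":121,"ty":3.3,"tz":-3,"rx":0,"ry":0,"rz":0,"fingers":1}]}}

```text
time_s: 8.88
eef_pos: [0.4337, 0.3254, 0.0588]
ee_rot: [[0.002, 0.004, 1.0], [0.001, 1.0, -0.004], [-1.0, 0.001, 0.002]]
force: [-0.2, -0.0, 0.2]
grip_width: 0.819
```

Request:
{"method": "drive_tool", "body": {"series": [{"tx":0,"ty":0,"tz":0,"rx":0,"ry":0,"rz":0,"fingers":1},{"tx":0,"ty":0,"tz":0,"rx":0,"ry":0,"rz":0,"fingers":1},{"tx":0,"ty":0,"tz":0,"rx":0,"ry":0,"rz":0,"fingers":1},{"tx":0,"ty":0,"tz":0,"rx":0,"ry":0,"rz":0,"fingers":1},{"tx":0,"ty":0,"tz":0,"rx":0,"ry":0,"rz":0,"fingers":1}]}}

```text
time_s: 9.5
eef_pos: [0.4333, 0.326, 0.0584]
ee_rot: [[0.002, 0.002, 1.0], [0.001, 1.0, -0.002], [-1.0, 0.001, 0.002]]
force: [-0.5, -1.1, 6.9]
grip_width: 0.42
```

Run:
```python
from h import *
from plant import bot
s=bot.observe();print(s['eef_pos'],s['grip_width'],s['force'])
p,d,m=snap("wrist","w8")
```

```text
[0.43327441 0.32599053 0.05839104] 0.4200945502193916 [-0.52279354 -1.13374238  6.89336487]
```

View pics/w8.png

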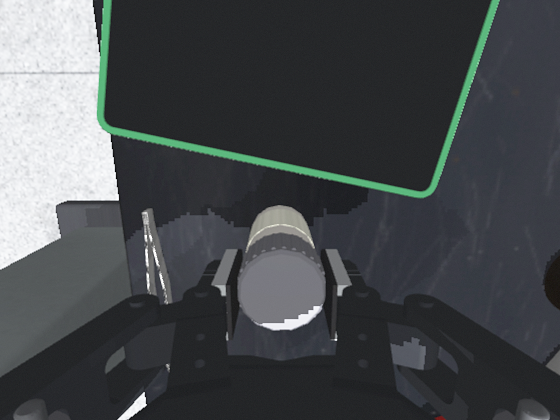

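The jar is held upright at (282,290). Lifting it and measuring.

Request:
{"method": "drive_tool", "body": {"series": [{"tx":-40,"ty":0,"tz":0,"rx":0,"ry":0,"rz":0,"fingers":1},{"tx":-100,"ty":0,"tz":0,"rx":0,"ry":0,"rz":0,"fingers":1},{"tx":-155,"ty":-30,"tz":10,"rx":0,"ry":0,"rz":0,"fingers":1},{"tx":-155,"ty":-90,"tz":20,"rx":0,"ry":0,"rz":0,"fingers":1},{"tx":-155,"ty":-150,"tz":30,"rx":0,"ry":0,"rz":0,"fingers":1}]}}

```text
time_s: 10.18
eef_pos: [0.4627, 0.1743, 0.2129]
ee_rot: [[0.002, 0.001, 1.0], [0.0, 1.0, -0.001], [-1.0, 0.0, 0.002]]
force: [1.1, -0.2, -2.1]
grip_width: 0.417
```

Request:
{"method": "drive_tool", "body": {"series": [{"tx":0,"ty":-58,"tz":10,"rx":0,"ry":0,"rz":0,"fingers":1},{"tx":0,"ty":-116,"tz":20,"rx":0,"ry":0,"rz":0,"fingers":1},{"tx":0,"ty":-176,"tz":30,"rx":0,"ry":0,"rz":0,"fingers":1},{"tx":0,"ty":-236,"tz":40,"rx":0,"ry":0,"rz":0,"fingers":1},{"tx":0,"ty":-296,"tz":45,"rx":0,"ry":0,"rz":0,"fingers":1}]}}

```text
time_s: 10.8
eef_pos: [0.5068, -0.1226, 0.2122]
ee_rot: [[0.0, 0.002, 1.0], [-0.0, 1.0, -0.002], [-1.0, -0.0, 0.0]]
force: [-0.1, 0.7, -1.1]
grip_width: 0.415
```

Request:
{"method": "drive_tool", "body": {"series": [{"tx":0,"ty":-3,"tz":0,"rx":0,"ry":0,"rz":0,"fingers":1},{"tx":0,"ty":-3,"tz":0,"rx":0,"ry":0,"rz":0,"fingers":1}]}}

```text
time_s: 11.05
eef_pos: [0.5065, -0.1238, 0.212]
ee_rot: [[-0.0, 0.003, 1.0], [0.0, 1.0, -0.003], [-1.0, 0.0, -0.0]]
force: [0.1, 0.2, -1.5]
grip_width: 0.42
```

Run:
```python
from h import *
from plant import bot
s=bot.observe();print(s['eef_pos'],s['grip_width'],s['ee_rot'].round(3))
p,d,m=snap("wrist","w9")
W=cloud(d,m); e=s['eef_pos']
k=(abs(W[...,2]-e[2]-.022)<.006)&(np.hypot(W[...,0]-e[0],W[...,1]-e[1])<.024)
q=W[k];print(k.sum(),cv2.minEnclosingCircle(q[:,:2].astype(np.float32)),q[:,2].mean(),q[:,2].max())
```

```text
[ 0.50654113 -0.12375015  0.21198429] 0.42037802710907163 [[-0.     0.003  1.   ]
 [ 0.     1.    -0.003]
 [-1.     0.    -0.   ]]
6543 ((0.5065745711326599, -0.12135977298021317), 0.02292511984705925) 0.23349525010973546 0.23994709841113188
```

View pics/w9.png

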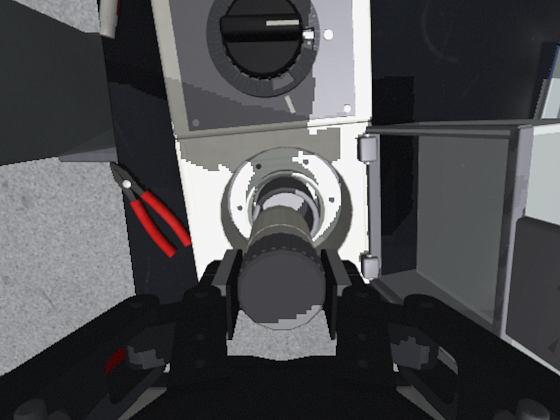

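Run:
```python
from h import *
_,d,m=load("w9")
W=cloud(d,m); print(W[285,282],W[320,282],W[260,282])
for q in((238,288),(327,288),(282,329)): print(plane(q,m,.2335).round(4))
```

```text
[ 0.50815233 -0.12019141  0.23491469] [ 0.50811943 -0.13647333  0.23426099] [ 0.50817724 -0.10979289  0.23412714]
[ 0.4904 -0.1222  0.2335]
[ 0.5263 -0.1223  0.2335]
[ 0.5081 -0.1413  0.2335]
```

Request:
{"method": "drive_tool", "body": {"series": [{"tx":0,"ty":-13.2,"tz":3.4,"rx":0,"ry":0,"rz":0,"fingers":1},{"tx":30,"ty":-13.2,"tz":3.4,"rx":0,"ry":0,"rz":0,"fingers":1},{"tx":60,"ty":-13.2,"tz":3.4,"rx":0,"ry":0,"rz":0,"fingers":1},{"tx":72,"ty":-13.2,"tz":3.4,"rx":0,"ry":0,"rz":0,"fingers":1},{"tx":85,"ty":-13.2,"tz":3.4,"rx":0,"ry":0,"rz":0,"fingers":1}]}}

```text
time_s: 11.72
eef_pos: [0.5105, -0.1367, 0.1272]
ee_rot: [[0.001, 0.002, 1.0], [-0.0, 1.0, -0.002], [-1.0, -0.0, 0.001]]
force: [0.7, 0.3, -0.4]
grip_width: 0.415
```

Request:
{"method": "drive_tool", "body": {"series": [{"tx":12,"ty":0,"tz":0,"rx":0,"ry":0,"rz":0,"fingers":1},{"tx":24,"ty":0,"tz":0,"rx":0,"ry":0,"rz":0,"fingers":1},{"tx":29,"ty":0,"tz":0,"rx":0,"ry":0,"rz":0,"fingers":1},{"tx":29,"ty":0,"tz":0,"rx":0,"ry":0,"rz":0,"fingers":1}]}}

```text
time_s: 12.22
eef_pos: [0.5099, -0.1368, 0.0978]
ee_rot: [[-0.0, 0.002, 1.0], [0.0, 1.0, -0.002], [-1.0, 0.0, -0.0]]
force: [1.0, -0.3, -1.6]
grip_width: 0.419
```

Request:
{"method": "drive_tool", "body": {"series": [{"tx":1.5,"ty":0,"tz":0,"rx":0,"ry":0,"rz":0,"fingers":1},{"tx":1.5,"ty":0,"tz":0,"rx":0,"ry":0,"rz":0,"fingers":-0.3},{"tx":1.5,"ty":0,"tz":0,"rx":0,"ry":0,"rz":0,"fingers":-0.3},{"tx":1.5,"ty":0,"tz":0,"rx":0,"ry":0,"rz":0,"fingers":-0.3},{"tx":-20,"ty":0,"tz":0,"rx":0,"ry":0,"rz":0,"fingers":-0.3}]}}

```text
time_s: 12.85
eef_pos: [0.5092, -0.1366, 0.117]
ee_rot: [[-0.003, 0.002, 1.0], [0.001, 1.0, -0.002], [-1.0, 0.001, -0.003]]
force: [0.2, -0.2, 0.3]
grip_width: 0.651
```

Request:
{"method": "drive_tool", "body": {"series": [{"tx":-60,"ty":0,"tz":0,"rx":0,"ry":0,"rz":0,"fingers":-0.3},{"tx":-120,"ty":0,"tz":0,"rx":0,"ry":0,"rz":0,"fingers":-0.3},{"tx":-170,"ty":0,"tz":0,"rx":0,"ry":0,"rz":0,"fingers":-0.3},{"tx":-190,"ty":0,"tz":0,"rx":0,"ry":0,"rz":0,"fingers":-0.3}]}}

```text
time_s: 13.35
eef_pos: [0.5105, -0.137, 0.3115]
ee_rot: [[0.004, 0.002, 1.0], [-0.001, 1.0, -0.002], [-1.0, -0.001, 0.004]]
force: [0.4, -0.2, -0.8]
grip_width: 0.647
```

Run:
```python
from h import *
from plant import bot
s=bot.observe();print(s['eef_pos'],s['grip_width'],s['qpos'].round(1))
p,d,m=snap("wrist","w10")
W=cloud(d,m)
for z,r in((.0925,.03),(.1175,.02)):
    k=(abs(W[...,2]-z)<.003)&(np.hypot(W[...,0]-.5117,W[...,1]+.136)<.035)
    q=W[k];print(k.sum(),cv2.minEnclosingCircle(q[:,:2].astype(np.float32)),q[:,2].mean())
```

```text
[ 0.51048533 -0.13699441  0.31153305] 0.646782007104763 [-15.    4.4  18.6 103.9  -0.   75.1]
563 ((0.5118991136550903, -0.1358289122581482), 0.027934806421399117) 0.09219637425787423
974 ((0.5109700560569763, -0.13718630373477936), 0.019127637147903442) 0.11734262322416789
```

View pics/w10.png

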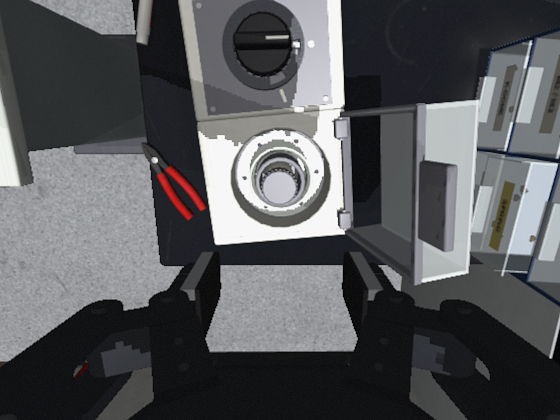

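The jar is seated inside the adapter at (280,184): cap top at z 0.117, about 1.6 mm off-centre. The hood is open, with its lip at (438,207). Measuring the lip next.

Run:
```python
from h import *
p,d,m=load("w10")
W=cloud(d,m)
for u,v in((424,200),(432,200),(438,170),(438,207),(438,240),(448,200),(455,200),(465,200),(345,127),(345,218),(417,110),(417,270)): print(u,v,W[v,u].round(4))
cv2.imwrite("pics/c7.png",cv2.resize(p[90:290,330:490],None,fx=3,fy=3,interpolation=2))
```

```text
424 200 [ 0.6153 -0.126   0.2218]
432 200 [ 0.6169 -0.1239  0.2305]
438 170 [ 0.6164 -0.1024  0.2349]
438 207 [ 0.6194 -0.1277  0.2352]
438 240 [ 0.621  -0.1507  0.2379]
448 200 [ 0.6218 -0.1211  0.2424]
455 200 [ 0.6276 -0.1216  0.2404]
465 200 [ 0.6547 -0.1302  0.2047]
345 127 [ 0.5819 -0.0778  0.0859]
345 218 [ 0.5868 -0.1799  0.0864]
417 110 [ 0.6071 -0.0636  0.2132]
417 270 [ 0.6195 -0.1847  0.2142]
```

View pics/c7.png

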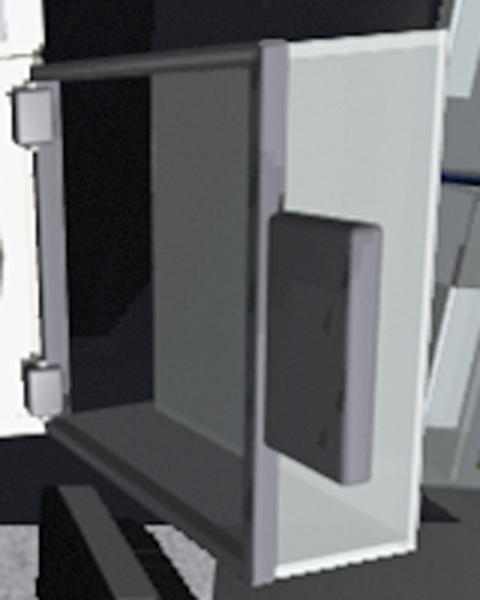

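Request:
{"method": "drive_tool", "body": {"series": [{"tx":0,"ty":0,"tz":10,"rx":-10,"ry":0,"rz":0,"fingers":1},{"tx":0,"ty":2,"tz":30,"rx":-20,"ry":0,"rz":0,"fingers":1},{"tx":0,"ty":4,"tz":50,"rx":-30,"ry":0,"rz":0,"fingers":1},{"tx":0,"ty":6,"tz":70,"rx":-40,"ry":0,"rz":0,"fingers":1},{"tx":0,"ty":8,"tz":90,"rx":-50,"ry":0,"rz":0,"fingers":1}]}}

```text
time_s: 14.02
eef_pos: [0.6006, -0.129, 0.3072]
ee_rot: [[-0.001, -0.768, 0.64], [0.0, 0.64, 0.768], [-1.0, 0.001, -0.0]]
force: [-0.3, -0.5, -0.1]
grip_width: 0.003
```

Request:
{"method": "drive_tool", "body": {"series": [{"tx":0,"ty":0,"tz":0,"rx":-10,"ry":0,"rz":0,"fingers":1},{"tx":0,"ty":0,"tz":0,"rx":-20,"ry":0,"rz":0,"fingers":1},{"tx":0,"ty":0,"tz":0,"rx":-30,"ry":0,"rz":0,"fingers":1},{"tx":0,"ty":0,"tz":0,"rx":-40,"ry":0,"rz":0,"fingers":1},{"tx":0,"ty":0,"tz":0,"rx":-45,"ry":0,"rz":0,"fingers":1}]}}

```text
time_s: 14.65
eef_pos: [0.6, -0.129, 0.3072]
ee_rot: [[-0.001, -0.996, -0.089], [0.0, -0.089, 0.996], [-1.0, 0.001, 0.0]]
force: [-0.4, -0.3, 0.5]
grip_width: -0.001
```

Run:
```python
from h import *
from plant import bot
s=bot.observe();print(s['eef_pos'],s['grip_width'],s['qpos'].round(1),s['time_s'])
delta(s,[.65,-.125,.30],yaw=95)
p,d,m=snap("wrist","w11")
```

```text
[ 0.60004819 -0.12904073  0.30716556] -0.0006378532577651507 [-12.1  17.2  33.  105.8   0.  -17.2] 14.65
t [  7.1 -50.1  -0.4] r [ 0.1  0.  -0. ]
```

View pics/w11.png

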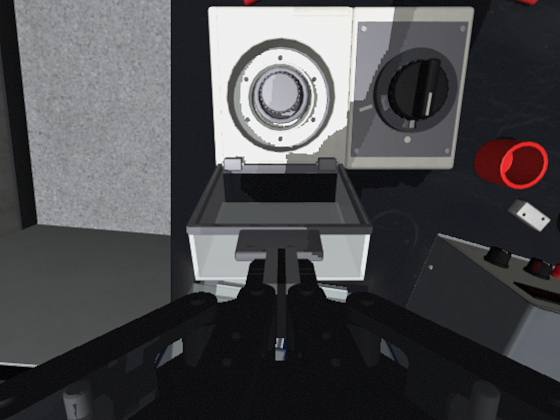

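The lip at (280,245) is centred on the closed fingers. I'll move in behind it.

Request:
{"method": "drive_tool", "body": {"series": [{"tx":0,"ty":-50,"tz":0,"rx":0,"ry":0,"rz":0,"fingers":1},{"tx":20,"ty":-52,"tz":0,"rx":0,"ry":0,"rz":0,"fingers":1},{"tx":60,"ty":-52,"tz":0,"rx":0,"ry":0,"rz":0,"fingers":1},{"tx":84,"ty":-52,"tz":0,"rx":0,"ry":0,"rz":0,"fingers":1},{"tx":84,"ty":-52,"tz":0,"rx":0,"ry":0,"rz":0,"fingers":1}]}}

```text
time_s: 15.32
eef_pos: [0.6509, -0.1245, 0.2215]
ee_rot: [[-0.004, -0.996, -0.084], [0.001, -0.084, 0.996], [-1.0, 0.004, 0.001]]
force: [-0.2, -0.4, 0.1]
grip_width: 0.002
```

Run:
```python
from h import *
from plant import bot
s=bot.observe();print(s['eef_pos'],s['qpos'].round(1),s['force'])
p,d,m=snap("wrist","w12")
hx,hz,h=.585,.077,.010
for th,rho in((1.77,.158),(1.5,.158),(1.25,.158),(1.0,.160),(.75,.163),(.5,.165),(.25,.167),(0.1,.168),(-.02,.168)):
    x=hx-rho*np.cos(th)+h*np.sin(th)+.011; z=hz+rho*np.sin(th)+h*np.cos(th)
    t,_=None,None
    pos=np.array([x, s['eef_pos'][1]+(x-s['eef_pos'][0])*np.tan(np.radians(5)), z]); print(th,pos.round(4),end=' ');delta(s,pos)
```

```text
[ 0.65093076 -0.12447175  0.22149496] [-10.8  21.5  28.6  97.4  -0.  -15.6] [-0.17607712 -0.43962044  0.05161754]
1.77 [ 0.6371 -0.1257  0.2299] t [-8.3 13.9 -0. ] r [0. 0. 0.]
1.5 [ 0.5948 -0.1294  0.2353] t [-13.6  56.4  -0.2] r [0. 0. 0.]
1.25 [ 0.5557 -0.1328  0.2301] t [-8.2 95.7 -0.3] r [0. 0. 0.]
1.0 [ 0.518  -0.1361  0.217 ] t [  5.  133.5  -0.5] r [0. 0. 0.]
0.75 [ 0.4836 -0.1391  0.1954] t [ 26.8 167.9  -0.6] r [0. 0. 0.]
0.5 [ 0.456  -0.1415  0.1649] t [ 57.4 195.4  -0.8] r [0. 0. 0.]
0.25 [ 0.4367 -0.1432  0.128 ] t [ 94.4 214.7  -0.9] r [0. 0. 0.]
0.1 [ 0.4298 -0.1438  0.1037] t [118.7 221.4  -0.9] r [0. 0. 0.]
-0.02 [ 0.4278 -0.144   0.0836] t [138.8 223.4  -1. ] r [0. 0. 0.]
```

View pics/w12.png

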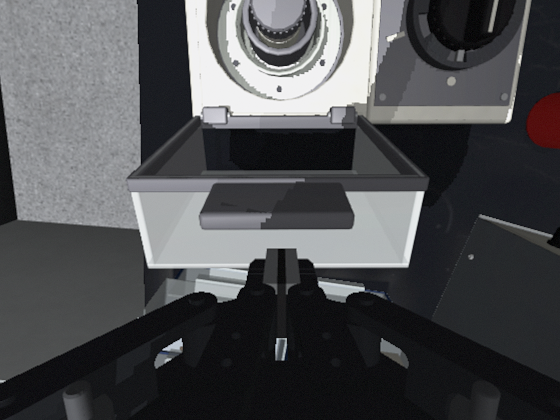

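Request:
{"method": "drive_tool", "body": {"series": [{"tx":0,"ty":14,"tz":0,"rx":0,"ry":0,"rz":0,"fingers":1},{"tx":-3,"ty":35,"tz":0,"rx":0,"ry":0,"rz":0,"fingers":1},{"tx":-5,"ty":56,"tz":0,"rx":0,"ry":0,"rz":0,"fingers":1},{"tx":-5,"ty":76,"tz":0,"rx":0,"ry":0,"rz":0,"fingers":1},{"tx":-2,"ty":96,"tz":0,"rx":0,"ry":0,"rz":0,"fingers":1}]}}

```text
time_s: 16.0
eef_pos: [0.5564, -0.1329, 0.2283]
ee_rot: [[0.004, -0.996, -0.084], [-0.001, -0.084, 0.996], [-1.0, -0.004, -0.001]]
force: [0.7, 0.3, -0.6]
grip_width: -0.0
```

Run:
```python
from h import *
from plant import bot
s=bot.observe();print(s['eef_pos'],s['qpos'].round(1),s['force'])
p,d,m=snap("wrist","w13")
```

```text
[ 0.55642429 -0.1329208   0.2282986 ] [-13.4   7.8  12.8  94.8   0.  -18.3] [ 0.72161601  0.33769416 -0.63123514]
```

View pics/w13.png

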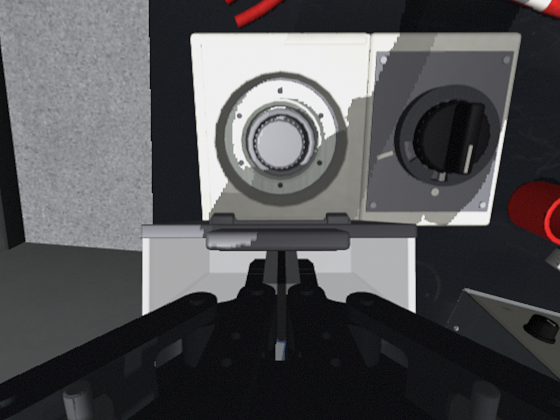

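The hood is now about upright, with the lip at (280,240) and the fingers behind it. Checking the real angle.

Run:
```python
from h import *
from plant import bot
s=bot.observe()
_,d,m=load("w13");W=cloud(d,m)
for u,v in((220,238),(235,242),(330,240),(340,246),(160,230),(400,232),(170,260),(390,260),(280,240),(281,252)): print(u,v,W[v,u].round(4))
hx,hz,h=.585,.077,.010
for th,rho in((1.25,.156),(1.0,.157),(.75,.159),(.5,.162),(.25,.166),(0.1,.167),(-.03,.167)):
    x=hx-rho*np.cos(th)+h*np.sin(th)+.010; z=hz+rho*np.sin(th)+h*np.cos(th)
    pos=np.array([x, s['eef_pos'][1]+(x-s['eef_pos'][0])*np.tan(np.radians(5)), z]); print(th,pos.round(4),end=' ');delta(s,pos)
```

```text
220 238 [ 0.5404 -0.1585  0.2427]
235 242 [ 0.5416 -0.1523  0.2428]
330 240 [ 0.5376 -0.1135  0.2423]
340 246 [ 0.5396 -0.1092  0.243 ]
160 230 [ 0.5502 -0.1936  0.2127]
400 232 [ 0.5409 -0.0735  0.213 ]
170 260 [ 0.5642 -0.1874  0.2168]
390 260 [ 0.5549 -0.0773  0.2165]
280 240 [ 0.5389 -0.134   0.2433]
281 252 [ 0.5464 -0.1329  0.2378]
1.25 [ 0.5553 -0.133   0.2282] t [ 0.1 -0.8  0. ] r [0. 0. 0.]
1.0 [ 0.5186 -0.1363  0.2145] t [13.7 36.1 -0.1] r [0. 0. 0.]
0.75 [ 0.4855 -0.1392  0.1927] t [35.5 69.4 -0.2] r [0. 0. 0.]
0.5 [ 0.4576 -0.1416  0.1634] t [64.7 97.4 -0.3] r [0. 0. 0.]
0.25 [ 0.4366 -0.1434  0.1278] t [100.3 118.5  -0.3] r [0. 0. 0.]
0.1 [ 0.4298 -0.144   0.1036] t [124.4 125.4  -0.3] r [0. 0. 0.]
-0.03 [ 0.4278 -0.1442  0.082 ] t [146.1 127.5  -0.3] r [0. 0. 0.]
```

Request:
{"method": "drive_tool", "body": {"series": [{"tx":6,"ty":18,"tz":0,"rx":0,"ry":0,"rz":0,"fingers":1},{"tx":14,"ty":36,"tz":0,"rx":0,"ry":0,"rz":0,"fingers":1},{"tx":24,"ty":53,"tz":0,"rx":0,"ry":0,"rz":0,"fingers":1},{"tx":35,"ty":69,"tz":0,"rx":0,"ry":0,"rz":0,"fingers":1},{"tx":49,"ty":84,"tz":0,"rx":0,"ry":0,"rz":0,"fingers":1}]}}

```text
time_s: 16.68
eef_pos: [0.4731, -0.1402, 0.1787]
ee_rot: [[0.003, -0.996, -0.084], [-0.001, -0.084, 0.996], [-1.0, -0.003, -0.001]]
force: [0.8, 0.6, 0.7]
grip_width: -0.003
```

Run:
```python
from h import *
from plant import bot
s=bot.observe();print(s['eef_pos'],s['force'])
p,d,m=snap("wrist","w14")
hx,hz,h=.585,.077,.010
for th,rho in((.62,.161),(.5,.162),(.25,.166),(0.1,.167),(-.03,.167)):
    x=hx-rho*np.cos(th)+h*np.sin(th)+.010; z=hz+rho*np.sin(th)+h*np.cos(th)
    pos=np.array([x, s['eef_pos'][1]+(x-s['eef_pos'][0])*np.tan(np.radians(5)), z]); print(th,pos.round(4),end=' ');delta(s,pos)
```

```text
[ 0.47312086 -0.14015732  0.17873403] [0.80390931 0.63146243 0.7368066 ]
0.62 [ 0.4698 -0.1404  0.1787] t [ 0.   3.4 -0. ] r [0. 0. 0.]
0.5 [ 0.4576 -0.1415  0.1634] t [15.2 15.6 -0. ] r [0. 0. 0.]
0.25 [ 0.4366 -0.1433  0.1278] t [50.9 36.8 -0.1] r [0. 0. 0.]
0.1 [ 0.4298 -0.1439  0.1036] t [75.  43.7 -0.1] r [0. 0. 0.]
-0.03 [ 0.4278 -0.1441  0.082 ] t [96.6 45.8 -0. ] r [0. 0. 0.]
```

View pics/w14.png

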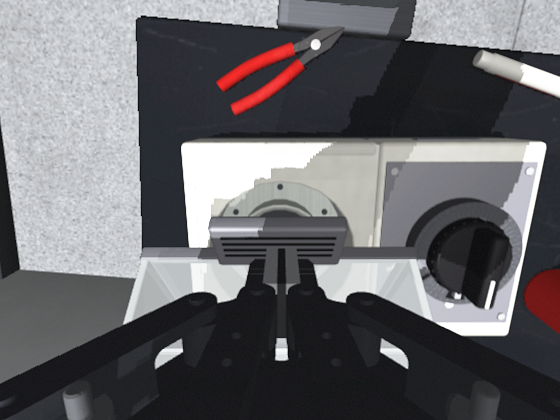

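The hood is halfway down with the lip at (278,240), just ahead of the fingers. I'll push it on to shut.

Request:
{"method": "drive_tool", "body": {"series": [{"tx":15,"ty":16,"tz":0,"rx":0,"ry":0,"rz":0,"fingers":1},{"tx":33,"ty":28,"tz":0,"rx":0,"ry":0,"rz":0,"fingers":1},{"tx":51,"ty":37,"tz":0,"rx":0,"ry":0,"rz":0,"fingers":1},{"tx":66,"ty":41,"tz":0,"rx":0,"ry":0,"rz":0,"fingers":1},{"tx":80,"ty":44,"tz":0,"rx":0,"ry":0,"rz":0,"fingers":1}]}}

```text
time_s: 17.35
eef_pos: [0.4293, -0.1438, 0.0972]
ee_rot: [[0.001, -0.996, -0.085], [-0.0, -0.085, 0.996], [-1.0, -0.001, -0.0]]
force: [-0.8, -0.5, 0.8]
grip_width: 0.0
```

Request:
{"method": "drive_tool", "body": {"series": [{"tx":7,"ty":1,"tz":0,"rx":0,"ry":0,"rz":0,"fingers":1},{"tx":12,"ty":1,"tz":0,"rx":0,"ry":0,"rz":0,"fingers":1},{"tx":14,"ty":1,"tz":0,"rx":0,"ry":0,"rz":0,"fingers":1},{"tx":14,"ty":1,"tz":0,"rx":0,"ry":0,"rz":0,"fingers":1}]}}

```text
time_s: 17.85
eef_pos: [0.4278, -0.1438, 0.0866]
ee_rot: [[0.002, -0.996, -0.085], [-0.001, -0.085, 0.996], [-1.0, -0.002, -0.001]]
force: [-14.0, 3.4, 31.5]
grip_width: -0.001
```

The fingers pressed firmly on the lip at z 0.0866, and the lip should be at 0.087 when shut. I'll retract and check.

Request:
{"method": "drive_tool", "body": {"series": [{"tx":-15,"ty":0,"tz":0,"rx":0,"ry":0,"rz":0,"fingers":1},{"tx":-60,"ty":0,"tz":0,"rx":0,"ry":0,"rz":0,"fingers":1},{"tx":-120,"ty":0,"tz":20,"rx":0,"ry":0,"rz":0,"fingers":1},{"tx":-170,"ty":0,"tz":70,"rx":0,"ry":0,"rz":0,"fingers":0.3},{"tx":-170,"ty":-10,"tz":110,"rx":0,"ry":0,"rz":0,"fingers":0.3}]}}

```text
time_s: 18.48
eef_pos: [0.4293, -0.0325, 0.257]
ee_rot: [[0.006, -0.997, -0.083], [-0.0, -0.083, 0.997], [-1.0, -0.006, -0.001]]
force: [1.6, 0.9, -0.9]
grip_width: 0.352
```

Run:
```python
from h import *
from plant import bot
s=bot.observe();print(s['eef_pos'],s['grip_width'],s['force'])
p,d,m=snap("wrist","w15"); W=cloud(d,m)
snap("scene","s15")
np.set_printoptions(suppress=True)
k=(abs(W[...,2]-.087)<.012)&(W[...,0]<.445)&(W[...,0]>.40)&(abs(W[...,1]+.144)<.035)
print("lip",k.sum(),np.median(W[k],0))
k=(abs(W[...,2]-.127)<.012)&(W[...,0]<.58)&(W[...,0]>.45)&(abs(W[...,1]+.136)<.05)
q=W[k];print("top",k.sum(),q.mean(0) if len(q) else '')
if len(q)>50: print(np.linalg.lstsq(np.c_[q[:,:2],np.ones(len(q))],q[:,2],rcond=None)[0])
delta(s,[.4955,.002,.16],yaw=92.6)
```

```text
[ 0.4292735  -0.03250368  0.25696496] 0.3517318930636742 [ 1.55764738  0.88281826 -0.90904719]
lip 2423 [ 0.42753766 -0.14236143  0.08705305]
top 9584 [ 0.48943796 -0.1393974   0.12862951]
[ 0.00050083 -0.00002797  0.12838048]
t [ 97.3 -68.3  29. ] r [ 2.2 -0.   0.3]
```

View pics/w15.png

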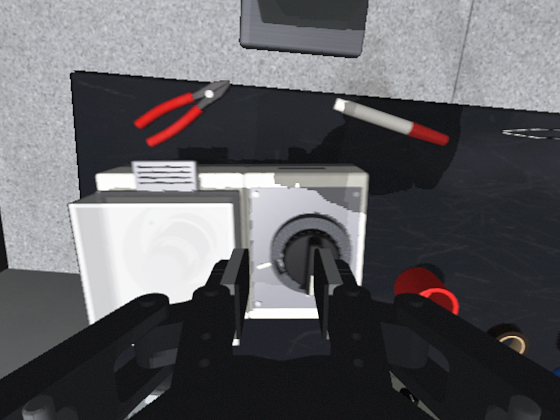

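View pics/s15.png

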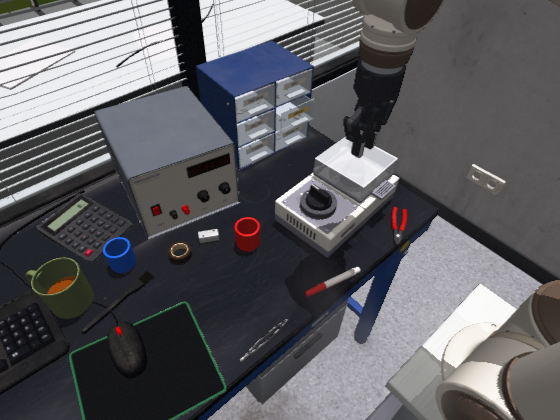

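The hood is shut: its top face is level at z 0.1286, within 0.001 of flat, and the lip face is at 0.0871. On to the selector.

Request:
{"method": "drive_tool", "body": {"series": [{"tx":20,"ty":-25,"tz":10,"rx":1,"ry":0,"rz":0,"fingers":0.3},{"tx":40,"ty":-50,"tz":20,"rx":2,"ry":0,"rz":0,"fingers":0.3},{"tx":60,"ty":-68,"tz":29,"rx":2.2,"ry":0,"rz":0,"fingers":0.3},{"tx":77,"ty":-68,"tz":29,"rx":2.2,"ry":0,"rz":0,"fingers":0.3},{"tx":77,"ty":-68,"tz":29,"rx":2.2,"ry":0,"rz":0,"fingers":0.3}], "grip_force": 25}}

```text
time_s: 19.2
eef_pos: [0.4926, 0.0009, 0.1748]
ee_rot: [[-0.003, -0.999, -0.046], [-0.0, -0.046, 0.999], [-1.0, 0.003, -0.0]]
force: [-0.4, 0.2, 0.4]
grip_width: 0.35
```

Run:
```python
from h import *
from plant import bot
s=bot.observe();print(s['eef_pos'],s['grip_width'],s['qpos'].round(1),s['time_s'])
p,d,m=snap("wrist","w16")
a=cv2.resize(p[190:340,200:370],None,fx=4,fy=4,interpolation=2);cv2.imwrite("pics/c16.png",a)
```

```text
[0.49260746 0.00087359 0.17480728] 0.34956054875475384 [ 0.1 -3.5 -4.8 88.9 -0.  -2.5] 19.2
```

View pics/c16.png

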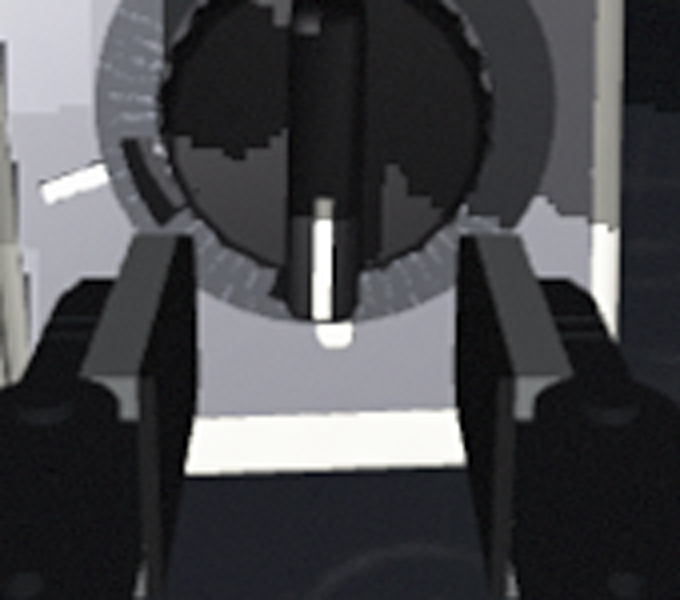

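Run:
```python
from h import *
from plant import bot
p,d,m=load("w16")
a=cv2.resize(p[140:290,200:360],None,fx=4,fy=4,interpolation=2)
a=cv2.convertScaleAbs(a,alpha=1.6,beta=30);cv2.imwrite("pics/c17.png",a)
f=lambda u,v:(200+(u+.5)/4-.5,190+(v+.5)/4-.5)
print(plane(f(160,100),m,.101),plane(f(493,100),m,.101))
print("bar far-left/right",plane(f(292,290),m,.125),plane(f(358,290),m,.125), plane(f(325,322),m,.123))
```

```text
[ 0.49098657 -0.02643032  0.101     ] [0.48833695 0.02996535 0.101     ]
bar far-left/right [ 0.51403519 -0.00251121  0.125     ] [0.51354941 0.00782773 0.125     ] [0.52019658 0.00295669 0.123     ]
```

View pics/c17.png

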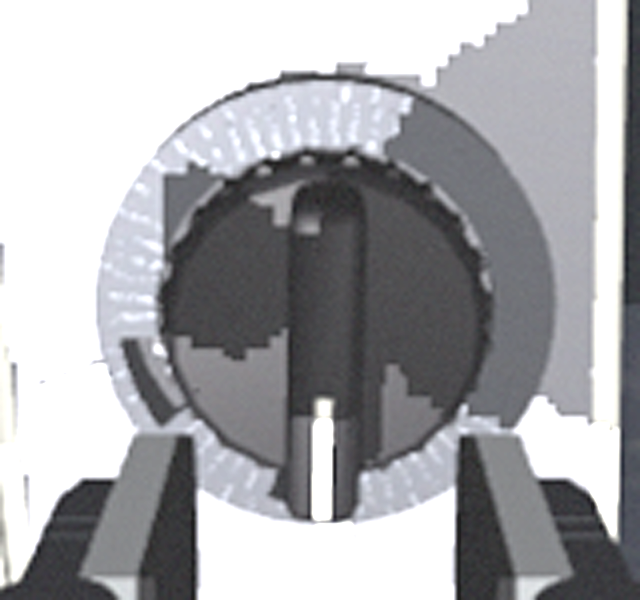

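Run:
```python
from h import *
from plant import bot
p,d,m=load("w16")
f=lambda u,v:(200+(u+.5)/4-.5,140+(v+.5)/4-.5)
for l,r,t,b,z in((160,493,150,472,.101),(97,553,75,523,.091)):
    T,B=plane(f((l+r)/2,t),m,z),plane(f((l+r)/2,b),m,z);L,Rr=plane(f(l,(t+b)/2),m,z),plane(f(r,(t+b)/2),m,z)
    print((T+B)[0]/2,(L+Rr)[1]/2,T-B,L-Rr)
s=bot.observe(); delta(s,[.4955,.0015,.104],yaw=92.6)
```

```text
0.49253801658532104 0.0018589342350613831 [-0.05700821 -0.00268498  0.        ] [ 2.65556099e-03 -5.65220953e-02 -2.77555756e-17]
0.49421490170728544 0.0016312719898514613 [-0.08265544 -0.00386862  0.        ] [ 0.00379497 -0.08077403  0.        ]
t [72.  -2.6  0.5] r [ 0. -0. -0.]
```

Request:
{"method": "drive_tool", "body": {"series": [{"tx":30,"ty":-1.5,"tz":0.5,"rx":0,"ry":0,"rz":0,"fingers":0.3},{"tx":55,"ty":-1.5,"tz":0.5,"rx":0,"ry":0,"rz":0,"fingers":0.3},{"tx":70,"ty":-1.5,"tz":0.5,"rx":0,"ry":0,"rz":0,"fingers":0.3},{"tx":70,"ty":-1.5,"tz":0.5,"rx":0,"ry":0,"rz":0,"fingers":0.3},{"tx":70,"ty":-1.5,"tz":0.5,"rx":0,"ry":0,"rz":0,"fingers":1}], "grip_force": 25}}

```text
time_s: 19.88
eef_pos: [0.4956, 0.0018, 0.1074]
ee_rot: [[0.002, -0.999, -0.046], [-0.0, -0.046, 0.999], [-1.0, -0.002, -0.0]]
force: [0.8, -5.4, 2.2]
grip_width: 0.153
```

Request:
{"method": "drive_tool", "body": {"series": [{"tx":0,"ty":0,"tz":0,"rx":0,"ry":0,"rz":0,"fingers":1},{"tx":0,"ty":0,"tz":0,"rx":0,"ry":0,"rz":0,"fingers":1},{"tx":0,"ty":0,"tz":0,"rx":0,"ry":0,"rz":0,"fingers":1}]}}

```text
time_s: 20.25
eef_pos: [0.4957, 0.0013, 0.1073]
ee_rot: [[0.002, -0.999, -0.046], [-0.001, -0.046, 0.999], [-1.0, -0.002, -0.002]]
force: [-0.0, -4.7, 3.7]
grip_width: 0.13
```

Request:
{"method": "drive_tool", "body": {"series": [{"tx":2,"ty":0,"tz":-0.8,"rx":0,"ry":0,"rz":0,"fingers":1},{"tx":4,"ty":0,"tz":-0.8,"rx":0,"ry":0,"rz":0,"fingers":1},{"tx":6,"ty":0,"tz":-0.8,"rx":0,"ry":0,"rz":0,"fingers":1},{"tx":6,"ty":0,"tz":-0.8,"rx":0,"ry":0,"rz":0,"fingers":1}]}}

```text
time_s: 20.75
eef_pos: [0.4958, 0.0011, 0.1009]
ee_rot: [[0.002, -0.999, -0.046], [-0.0, -0.046, 0.999], [-1.0, -0.002, -0.0]]
force: [0.1, -3.5, 6.9]
grip_width: 0.135
```

Run:
```python
from h import *
from plant import bot
s=bot.observe();print(s['eef_pos'],s['grip_width'],s['force'])
p,d,m=snap("wrist","w18");W=cloud(d,m)
print("bar top",W[270:330:4,282].round(4).tolist())
a=cv2.resize(p[160:360,180:380],None,fx=3,fy=3,interpolation=2)
cv2.imwrite("pics/c18.png",cv2.convertScaleAbs(a,alpha=1.6,beta=30))
```

```text
[0.49575533 0.00112558 0.10091485] 0.13457606121361415 [ 0.07040288 -3.45053756  6.91484127]
bar top [[0.4904, 0.0022, 0.1183], [0.4927, 0.0023, 0.1174], [0.4945, 0.0024, 0.1174], [0.4967, 0.0025, 0.1167], [0.4984, 0.0026, 0.117], [0.4996, 0.0026, 0.1181], [0.5019, 0.0027, 0.1173], [0.5029, 0.0028, 0.119], [0.5049, 0.0029, 0.1188], [0.5075, 0.003, 0.1175], [0.5087, 0.003, 0.1188], [0.5112, 0.0032, 0.1178], [0.513, 0.0033, 0.118], [0.5144, 0.0033, 0.1189], [0.5169, 0.0034, 0.1182]]
```

View pics/c18.png

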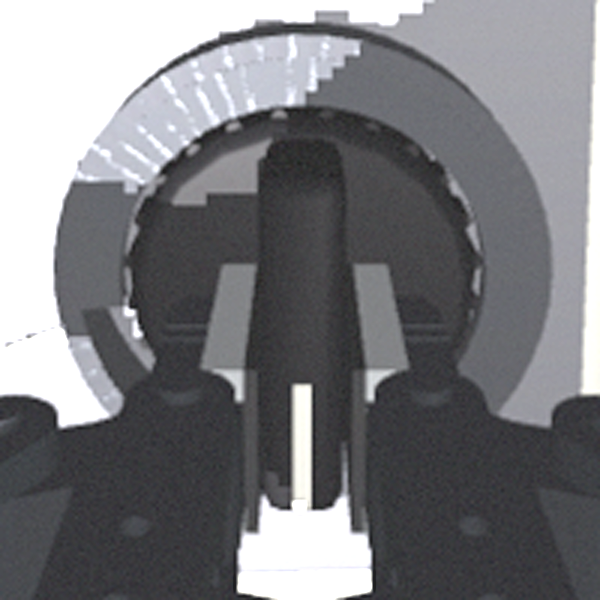

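The bar top is at about z 0.118, roughly 6 to 7 mm down, and the 6.9 N reading fits the spring. Now turning clockwise.

Request:
{"method": "drive_tool", "body": {"series": [{"tx":0.7,"ty":0.7,"tz":-0.5,"rx":4,"ry":0,"rz":0,"fingers":1},{"tx":0.7,"ty":0.7,"tz":-0.5,"rx":10,"ry":0,"rz":0,"fingers":1},{"tx":0.7,"ty":0.7,"tz":-0.5,"rx":18,"ry":0,"rz":0,"fingers":1},{"tx":0.7,"ty":0.7,"tz":-0.5,"rx":26,"ry":0,"rz":0,"fingers":1},{"tx":0.7,"ty":0.7,"tz":-0.5,"rx":34,"ry":0,"rz":0,"fingers":1}]}}

```text
time_s: 21.42
eef_pos: [0.4955, 0.0001, 0.1006]
ee_rot: [[0.003, -0.852, 0.524], [-0.001, 0.524, 0.852], [-1.0, -0.003, 0.0]]
force: [-0.0, -5.6, 7.6]
grip_width: 0.13
```

Request:
{"method": "drive_tool", "body": {"series": [{"tx":0,"ty":0,"tz":0,"rx":8,"ry":0,"rz":0,"fingers":1},{"tx":0,"ty":0,"tz":0,"rx":16,"ry":0,"rz":0,"fingers":1},{"tx":0,"ty":0,"tz":0,"rx":24,"ry":0,"rz":0,"fingers":1},{"tx":0,"ty":0,"tz":0,"rx":32,"ry":0,"rz":0,"fingers":1},{"tx":0,"ty":0,"tz":0,"rx":37,"ry":0,"rz":0,"fingers":1}]}}

```text
time_s: 22.05
eef_pos: [0.4947, -0.0007, 0.1002]
ee_rot: [[0.001, -0.365, 0.931], [-0.003, 0.931, 0.365], [-1.0, -0.003, -0.0]]
force: [-2.6, -10.9, 7.0]
grip_width: 0.133
```

Request:
{"method": "drive_tool", "body": {"series": [{"tx":0,"ty":0,"tz":0,"rx":0,"ry":0,"rz":0,"fingers":1}]}}

```text
time_s: 22.18
eef_pos: [0.4947, -0.0007, 0.1002]
ee_rot: [[0.001, -0.367, 0.93], [-0.003, 0.93, 0.367], [-1.0, -0.003, -0.0]]
force: [-3.0, -10.5, 8.8]
grip_width: 0.13
```

Run:
```python
from h import *
from plant import bot
s=bot.observe();print(s['eef_pos'],s['grip_width'],s['force'],s['wrist_torque'])
print(np.degrees(np.arctan2(s['ee_rot'][1,2],s['ee_rot'][0,2])))
p,d,m=snap("wrist","w19")
```

```text
[ 0.49469665 -0.00070065  0.10024874] 0.12976350591918542 [ -3.0085142  -10.54878894   8.80974017] [-2.20591225  0.52684239 -0.06361311]
21.53474801626748
```

View pics/w19.png

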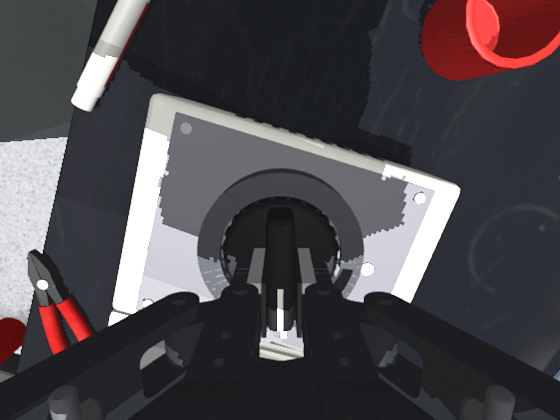

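The bar is in line with the run mark: tool yaw 21.5°, so the selector is at about 1.28 rad. I'll ease up, let go and lift away.

Request:
{"method": "drive_tool", "body": {"series": [{"tx":-4,"ty":0,"tz":0,"rx":0,"ry":0,"rz":0,"fingers":1},{"tx":-7,"ty":0,"tz":0,"rx":0,"ry":0,"rz":0,"fingers":0.4},{"tx":-7,"ty":0,"tz":0,"rx":0,"ry":0,"rz":0,"fingers":0.4},{"tx":-7,"ty":0,"tz":0,"rx":0,"ry":0,"rz":0,"fingers":0.4},{"tx":-15,"ty":0,"tz":0,"rx":0,"ry":0,"rz":0,"fingers":0.4}]}}

```text
time_s: 22.85
eef_pos: [0.494, 0.0008, 0.1139]
ee_rot: [[-0.001, -0.369, 0.929], [0.0, 0.929, 0.369], [-1.0, 0.001, -0.001]]
force: [0.1, 0.8, 0.1]
grip_width: 0.301
```

Request:
{"method": "drive_tool", "body": {"series": [{"tx":-30,"ty":0,"tz":0,"rx":0,"ry":0,"rz":0,"fingers":0.4},{"tx":-80,"ty":0,"tz":0,"rx":0,"ry":0,"rz":0,"fingers":0.4},{"tx":-140,"ty":0,"tz":0,"rx":0,"ry":0,"rz":0,"fingers":0.4},{"tx":-170,"ty":0,"tz":0,"rx":0,"ry":0,"rz":0,"fingers":0.4}]}}

```text
time_s: 23.35
eef_pos: [0.4948, 0.0007, 0.2881]
ee_rot: [[0.004, -0.369, 0.929], [0.0, 0.929, 0.369], [-1.0, -0.001, 0.004]]
force: [1.0, -0.4, 0.0]
grip_width: 0.299
```

Run:
```python
from h import *
from plant import bot
s=bot.observe();print(s['eef_pos'],s['grip_width'],s['force'],s['time_s'])
p,d,m=snap("wrist","w20");W=cloud(d,m)
k=(np.hypot(W[...,0]-.495,W[...,1]-.0015)<.027)
q=W[k]; b=q[(q[:,2]>.12)&(q[:,2]<.135)]; print("bar top",len(b),np.median(b,0)); print("skirt",np.median(q[(q[:,2]>.09)&(q[:,2]<.11)][:,2]))
r=cv2.minAreaRect(b[:,:2].astype(np.float32));print(r)
k=(abs(W[...,2]-.087)<.012)&(W[...,0]<.445)&(W[...,0]>.40)&(abs(W[...,1]+.144)<.035);print("lip",k.sum(),np.median(W[k],0))
snap("scene","s20")
cv2.imwrite("pics/c20.png",cv2.resize(load("s20")[0][90:270,230:430],None,fx=3,fy=3))
```

```text
[0.49480587 0.00073648 0.28812042] 0.29945084047453197 [ 1.00631702 -0.36243391  0.02790029] 23.35
bar top 649 [0.4946811  0.00394683 0.12369794]
skirt 0.10098525295949368
((0.4953279495239258, 0.0027525536715984344), (0.011373534798622131, 0.050199154764413834), 21.379486083984375)
lip 946 [ 0.4245386  -0.13632544  0.08695941]
```

View pics/w20.png

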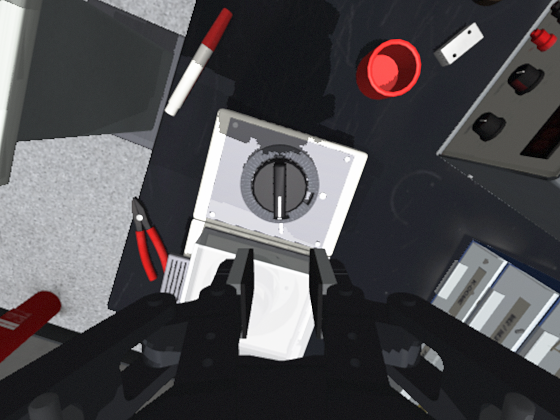

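View pics/c20.png

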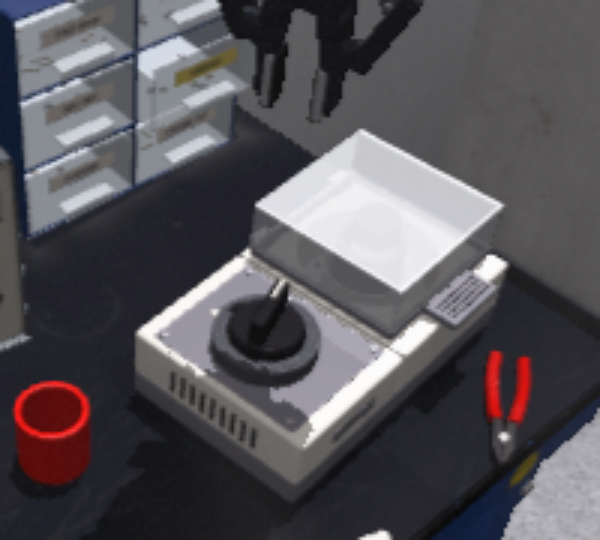

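The skirt is back at z 0.101 (sprung up), the pointer is at the run mark (about 1.28 rad) and the hood is flat. The arm is clear of everything, so I'm handing in.

Run:
```python
from plant import bot
print(bot.job_done())
```

```text
the job is handed in; nothing more can be done
None
```

I loaded the mixer, shut the hood and set the selector to run, then handed the job in at about 23.5 s of the 72 s. `job_done()` gives no verdict.

- **Adapter:** the grey adapter stands in the holder. Its rim measured within about 1 mm of the holder's centre, at the height it should have when on the floor.
- **Jar:** the jar stands inside the adapter, about 1.6 mm off-centre. Its cap top at 0.117 m matches sitting on the adapter's floor. I measured the adapter and jar before shutting the hood; afterwards I could only see them dimly through it.
- **Hood:** I swung it shut with closed fingers behind the lip. The top is level and the lip face is at 0.087 m, which is the shut height. I checked the lip again after turning the selector.
- **Selector:** I pushed it in about 6 to 7 mm and turned it clockwise to about 1.28 rad. After release the skirt was back at 0.101 m (fully up) with the pointer at the run mark.
- **Surroundings:** the arm is clear of everything. The tools and other bench items looked undisturbed in the pictures, but I did not measure their positions again.

No check failed. The top, scene and wrist cameras disagreed by 2–5 mm on the loose parts, and by up to about 13 mm on a rough scene-camera reading of the selector. I used close wrist-camera readings for every grasp and placement.

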